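# Start the next layer of the bulb store and present its first bulb in the tongs

### The job

Lay the stiff separator sheet squarely on the full cell tray and let go of it, then stand the empty cell tray upright and squarely on the sheet, in line with the tray below, and let go. Then take the spring tongs from their caddy and, touching the dressed bulb on the saucer only with the tongs, pick it up and hold it still, clear above the middle cell of the upper tray. Finish while still holding the bulb in the tongs there; leave the soil cups, clay pot and jar where they stand.

Things in the scene. Friction and masses are not known exactly. Their poses are not given: they have to be found in the camera images.
- lower_top (a point): Centre of the top rim of the full tray: a black open-topped tray fixed to the table, 150 (its x) x 60 (its y) x 50 mm high, three cells in a row along its x, three bulbs lying below the rim. The point is 50 mm above the table.
- sheet_center (a point): Centre of the separator sheet: a stiff brown flat board, 150 (x) x 60 (y) x 6 mm thick, 50 g, loose. It lies on a wooden block (110 x 42 x 30 mm high) on the table, long sides parallel and centred, so its long edges overhang the block by 9 mm; the point is 33 mm above the table at the start.
- upper_center (a point): Centre (half-way up) of the empty tray: same black tray as the lower one, loose, 150 (x) x 60 (y) x 50 mm high, walls 3 mm, three cells along x (each 47 x 54 mm), 0.11 to 0.22 kg, open at the top. It stands on the table, the point at 25 mm. The sheet and the empty tray swap places between starts.
- lower_tray: The full tray itself; origin at the centre of its underside on the table, x along its length.
- sheet: The separator sheet itself; origin at the centre of its underside.
- upper_tray: The empty tray itself; origin at the centre of its underside.
- tongs_grip (a point): Point midway between the black rubber grip plates of the steel spring tongs. z up along the tongs; the arms close along y. Plates 24 mm wide (x), 38 tall (19 above to 19 below the point); outside width 46 mm open, 38 closed on the bulb. A 22 x 32 mm crown ends 46 mm above the point. At the start the tongs stand upright, tips down, the point 92 mm above the table.
- tongs: The tongs, 90 g; origin midway between the tips' lower ends, 88 mm below the grip point. A spring keeps them open until the plates are squeezed with 5 to 7 N; on the bulb it takes about 10 N, so squeeze with 20 to 40 N to hold it firmly. Both arms move together. They stand loosely in a grey caddy fixed to the table, 28 (x) x 84 (y) x 62 mm high, same yaw.
- tongs_tip (a point): Point midway between the two tip pads, at their middle, 77 mm straight below the grip point. Pads 16 mm wide (x), 22 mm tall; gap between them 63 mm when open; 72 mm outside span (y).
- bulb_center (a point): Centre of the flower bulb at its widest height: brown onion shape, 38 mm wide, 50 mm tall, pointed end up, flat 20 mm foot; the point is 22 mm above its foot, 27 mm above the table at the start. 25 to 50 g, loose. It stands on a terracotta saucer (100 mm across, rim 10 mm high) fixed to the table, not always at its centre. It is the only bulb outside the trays.
- bulb: The same bulb; origin at the centre of its foot.
- cup_a: Clear cup of soil, 58 mm across, 55 mm high, loose bystander; origin at its foot.
- cup_b: Another such soil cup, bystander.
- cup_c: Another such soil cup, bystander.
- clay_pot: Small round clay pot, 62 mm across, 50 mm high, loose bystander; origin at its foot.
- jar: Closed jar, 60 mm across, 75 mm high, loose bystander; origin at its foot.
Things that resemble listed ones, but are neither listed nor needed, are in the scene too. What is shaped like the lower_tray but green is not meant.

How it is judged:
By the outcome, as a careful person would: the job done as asked, in the order asked, and still so for the second after the job is handed in, while the arm keeps its last pose, push and grip.
It also fails if it takes over 72 s, if anything falls off the work surface, if the arm or the gripper's body presses on something with over 40 N, if the wrist force passes 120 N, or if a joint passes its speed limit or range.

### The arm

A 6-joint arm with a two-finger parallel gripper is mounted at the origin on the work surface. World frame = base frame: x ahead of the robot, y to its left, z up, the work surface at z = 0. Lengths are in m, angles in degrees, forces in N, time in s.
With the tool pointing down it reaches from about 0.35 to 1 m from the base axis. Payload 7.1 kg.
Tool frame: the origin (TCP) lies midway between the tips of the shut fingers; the grasp point (between the pads) lies 19 mm behind it (arm.grip_depth is the distance from the TCP to the grasp point, in m); x points along the fingers, y is the direction in which the jaws open and shut, and the axes are right-handed (so a half turn about x gives the same grasp; the last joint's range is limited). The gripper opens to 85 mm and grips with 20 to 120 N. Pads are 22 mm wide; open, the fingers measure 114 mm over their backs; the gripper's body (76 mm by 85 mm) begins 54 mm behind the grasp point. The pads swing forward as they close: fully open they stand 13 mm farther back than shut.
Start: joints at [63.426, 24.242, 93.386, -0, 62.372, -1.089], TCP at [0.269, 0.564, 0.208] pointing down, gripper open.
Joint ranges: [-172.04, 172.04], [-51.8, 120.97], [4.93, 147.93], [-75.15, 255.16], [6.16, 154.13], [-145.62, 145.62]. Speed limits (degrees/s): [136.94, 136.94, 172.46, 180, 180, 180].

### API

Orientations are given as a 3x3 rotation matrix whose columns are the frame's x, y, z axes.
In Python, from cell import monitor, grab_frame, camera_model, order, arm gives the robot as it stands. The module is installed in compiled form; this text tells all that it offers.
- The arm moves only by the shell command python3 -m creep 'ROWS'. ROWS is JSON, a list that holds one entry, the list of rows, each a list of 5 numbers: the shift along the tool's x, y, z in mm, then the turn about the tool's x in rad, then the opening, from -1 (shut) to 1 (fully open). In form: [[[tx, ty, tz, turn, claw], ...]]. A call has 1 to 8 rows; each row shifts and turns the pose as measured when the row begins, along the tool's axes as they then stand; what a row does not reach is not made up. A row lasts 1/12 s, in which the tool goes at most 41.7 mm and 7.16 degrees, less where a joint would pass 70% of its speed; a pose out of reach is approached as far as the arm can. A call with a gripper value outside its range is refused whole. The fingers move at their own pace and stop on an object; the grip force is fixed at half the most. Time passes only in rows, so rows that do not move let the fingers close. It gives the time, the measured TCP pose, the force and the opening at its end, in the units of the state.
- monitor.read_state(): the state, without advancing time (a new reading comes with each control period).
- grab_frame(name): name is "scene" or "side" or "wrist"; returns (picture, depth): 400x640x3 uint8, red, green, blue; 400x640 float32, m along the optical axis (not along the pixel's ray), 0 where there is no reading.
- camera_model(name): a dict with "camera_matrix" (3x3 intrinsics, pixels), "R" (3x3) and "t" (3): a world point X has camera coordinates R X + t; the wrist camera has in their place "tool_from_camera" (4x4, takes a point from camera to tool coordinates, whose origin is the TCP and whose axes are the tool frame's). Camera axes: x right, y down, z forward; pixel columns grow to the right and rows downward; lengths in m; the calibration is good to about 2 mm. The wrist camera is an equidistant fisheye: a pixel r from the principal point sees the ray r / f radians off the axis. A picture is of the moment at which its call begins: read the wrist's pose just before it. camera_model takes no time and is no camera call.
- order.job_done(): hands the job in, once; it reports no verdict.
The state is a dict: "time": time; "q": joint angles; "joint_velocities": joint speeds; "joint_torque": joint torques, N m; "ee_pos": TCP position; "orientation": TCP orientation; "contact_force": force on the tool from outside, world axes, zero at the start; "torque": the same for the moment, N m; "opening": finger opening in m.
Only numpy, scipy, OpenCV 4.12 (cv2) and the standard library are available. Lean on these libraries where they do the work, as an engineer would, in place of code of your own. Each camera call takes 0.05 s, during which the arm holds its last target.

## Working session

There is one attempt and no reset: what is moved stays moved. The work goes in short steps, Python scripts to look and compute and a shell command to move; the robot and the scene stay as the last step left them, time stands still between calls to the robot, and variables do not carry over. Pictures are saved under pics/ and viewed, and the job is handed in when it is done.

```bash
ls; mkdir -p pics
python3 - <<'E'
from cell import monitor, grab_frame, camera_model, order, arm
import cv2, numpy as np
print(monitor.read_state())
for n in ["scene","side","wrist"]:
    p,d=grab_frame(n); cv2.imwrite(f"pics/{n}0.png",p[:,:,::-1]); np.save(f"pics/{n}0.npy",d)
    print(n,camera_model(n))
print(arm.grip_depth,[a for a in dir(arm) if a[0]!='_'])
E
```

```text
pics
{'time': 0.0, 'q': array([ 6.34284886e+01,  2.42836277e+01,  9.34332387e+01, -7.65551403e-04,
        6.23727666e+01, -1.08899058e+00]), 'joint_velocities': array([ 0.01034255, -0.06216383,  0.06662395, -0.01760591,  0.02143001,
       -0.07379422]), 'joint_torque': array([-1.62837601e-03, -5.57371795e+01, -2.81740254e+01, -8.75803767e-05,
        7.00289413e-03,  1.18091073e-06]), 'ee_pos': array([0.26861217, 0.56366758, 0.2072421 ]), 'orientation': array([[-6.89186668e-04,  4.30229586e-01,  9.02719241e-01],
       [-1.40444942e-03,  9.02718149e-01, -4.30230137e-01],
       [-9.99998776e-01, -1.56433239e-03, -1.79056195e-05]]), 'contact_force': array([-1.05848231,  0.01998716,  0.17793703]), 'torque': array([-0.03296293,  0.01439221,  0.05663455]), 'opening': 0.08545440574734164}
scene {'camera_matrix': array([[447.92936919,   0.        , 320.74863428],
       [  0.        , 447.92936919, 197.53682476],
       [  0.        ,   0.        ,   1.        ]]), 'R': array([[-0.77057858,  0.63723471,  0.01185636],
       [ 0.45301458,  0.56070546, -0.69309969],
       [-0.4483151 , -0
[... 339 characters left out ...]
9462, -0.71066189],
       [ 0.0212837 ,  0.7104094 , -0.70346677]]), 't': array([-0.58793786,  0.06038671,  1.25753327])}
wrist {'camera_matrix': array([[309.70691629,   0.        , 319.15182053],
       [  0.        , 309.70691629, 197.08554574],
       [  0.        ,   0.        ,   1.        ]]), 'tool_from_camera': array([[ 8.72232221e-04, -3.11679085e-01,  9.50187028e-01,
        -1.65874070e-01],
       [ 9.99999274e-01, -5.18274993e-04, -1.08796167e-03,
        -2.15675043e-05],
       [ 8.31553072e-04,  9.50187287e-01,  3.11678406e-01,
        -8.09293372e-02],
       [ 0.00000000e+00,  0.00000000e+00,  0.00000000e+00,
         1.00000000e+00]])}
0.0187 ['Unreachable', 'grip_depth']
```

View pics/scene0.png

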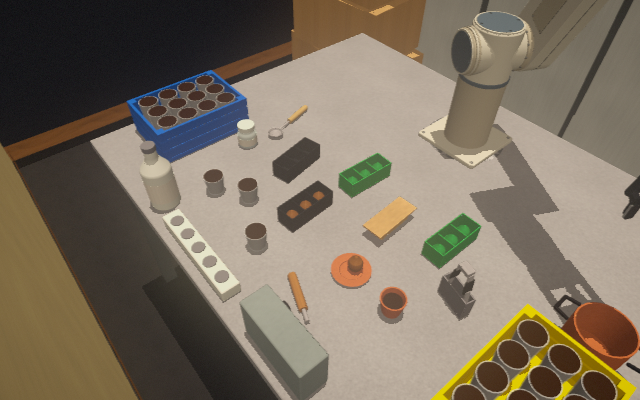

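View pics/side0.png

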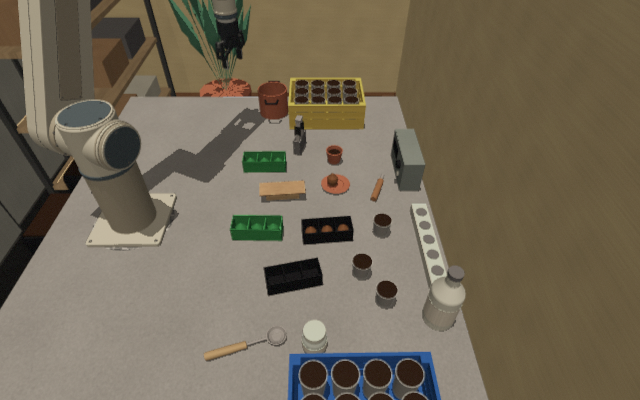

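View pics/wrist0.png

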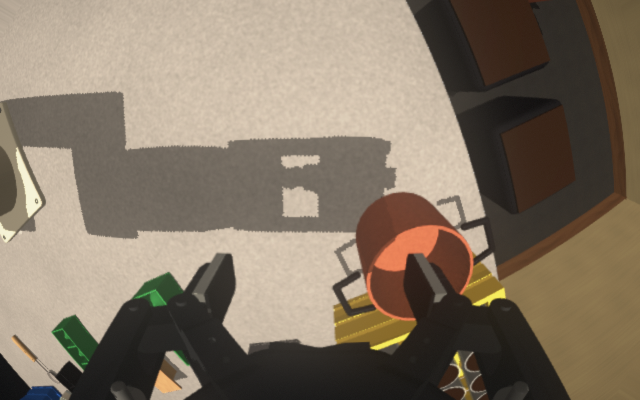

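```bash
cat > h.py <<'E'
import cv2, numpy as np
from cell import monitor, grab_frame, camera_model
def cloud(name,d,P=None):
    m=camera_model(name);K=m["camera_matrix"]
    v,u=np.mgrid[0:400,0:640]
    if name!="wrist":
        X=np.stack([(u-K[0,2])/K[0,0]*d,(v-K[1,2])/K[1,1]*d,d],-1)
        W=(X-m["t"])@m["R"]
    else:
        a=(u-K[0,2])/K[0,0];b=(v-K[1,2])/K[1,1];r=np.hypot(a,b)+1e-9
        s=np.tan(np.minimum(r,1.5))/r
        X=np.stack([a*s*d,b*s*d,d],-1)
        T=m["tool_from_camera"];X=X@T[:3,:3].T+T[:3,3]
        W=X@P[1].T+P[0]
    W[d<=0]=np.nan
    return W
def proj(name,X):
    m=camera_model(name);K=m["camera_matrix"]
    c=m["R"]@np.array(X)+m["t"]; return (K@(c/c[2]))[:2]
def snap(name,tag):
    s=monitor.read_state();P=(s["ee_pos"],s["orientation"])
    p,d=grab_frame(name); cv2.imwrite(f"pics/{name}_{tag}.png",p[:,:,::-1])
    np.save(f"pics/{name}_{tag}.npy",d)
    return p,d,cloud(name,d,P)
def st():
    s=monitor.read_state();print(round(s["time"],2),np.round(s["ee_pos"],4),np.round(s["orientation"],3).tolist(),np.round(s["contact_force"],1),round(s["opening"],4))
    return s
E
python3 - <<'E'
from h import *
for n,(x0,y0,x1,y1) in dict(scene=(230,130,490,330),side=(230,100,430,310)).items():
    p=cv2.imread(f"pics/{n}0.png"); cv2.imwrite(f"pics/{n}0z.png",cv2.resize(p[y0:y1,x0:x1],None,fx=3 if n=='scene' else 2.8,fy=3 if n=='scene' else 2.8,interpolation=cv2.INTER_CUBIC))
    W=cloud(n,np.load(f"pics/{n}0.npy"))
    pts=dict(scene=[(305,190),(297,158),(390,210),(458,275),(355,262),(365,168),(451,232)],side=[(327,223),(293,270),(283,187),(299,125),(333,180),(258,220),(265,155)])[n]
    for u,v in pts: print(n,u,v,np.round(W[v,u],3))
E
```

```text
scene 305 190 [ 0.582 -0.1    0.047]
scene 297 158 [ 0.488 -0.26   0.002]
scene 390 210 [0.449 0.094 0.039]
scene 458 275 [0.446 0.327 0.001]
scene 355 262 [0.637 0.161 0.044]
scene 365 168 [ 0.371 -0.082  0.019]
scene 451 232 [0.369 0.238 0.023]
side 327 223 [ 0.606 -0.047  0.027]
side 293 270 [ 0.507 -0.211  0.016]
side 283 187 [0.465 0.109 0.034]
side 299 125 [0.516 0.349 0.114]
side 333 180 [0.632 0.139 0.036]
side 258 220 [ 0.395 -0.033  0.028]
side 265 155 [0.393 0.278 0.034]
```

View pics/scene0z.png

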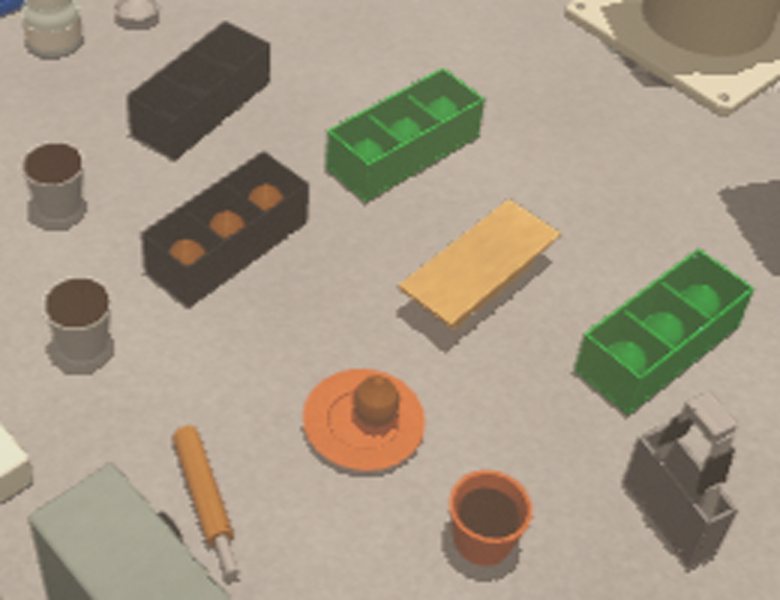

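View pics/side0z.png

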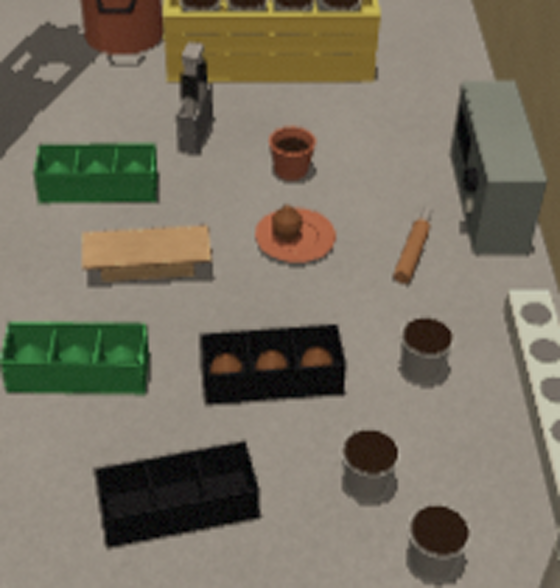

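```bash
cat > fit.py <<'E'
from h import *
from scipy.optimize import minimize
def boxpts(x,y,yaw,L,Wd,z0,z1):
    c,s=np.cos(yaw),np.sin(yaw)
    return np.array([[x+c*a*L/2-s*b*Wd/2,y+s*a*L/2+c*b*Wd/2,z] for a in(-1,1) for b in(-1,1) for z in(z0,z1)])
S=8
def hullmask(uv,x0,y0,w,h):
    m=np.zeros((h,w),np.uint8); hl=cv2.convexHull(((uv-[x0,y0]+0.5)*1).astype(np.float32))
    M=np.zeros((h*4,w*4),np.uint8)
    cv2.fillConvexPoly(M,np.round(hl[:,0]*4*16).astype(np.int32),255,shift=4)
    return cv2.resize(M,(w,h),interpolation=cv2.INTER_AREA)/255.
def fit(name,mask,guess,L,Wd,z0,z1,project=None):
    project=project or (lambda X:np.array([proj(name,q) for q in X]))
    ys,xs=np.where(mask);x0,y0=xs.min()-25,ys.min()-25;w,h=xs.max()+25-x0,ys.max()+25-y0
    sub=np.zeros((h,w));
    yy0,xx0=max(y0,0),max(x0,0)
    sub[yy0-y0:,xx0-x0:][:mask[yy0:y0+h,xx0:x0+w].shape[0],:mask[yy0:y0+h,xx0:x0+w].shape[1]]=mask[yy0:y0+h,xx0:x0+w]
    f=lambda p:np.abs(hullmask(project(boxpts(p[0],p[1],p[2],L,Wd,z0,z1)),x0,y0,w,h)-sub).sum()
    best=None
    for dy in(-.2,0,.2):
        g=np.array(guess)+[0,0,dy]
        for k in range(2):
            r=minimize(f,g,method='Nelder-Mead',options=dict(initial_simplex=np.array([g,g+[.01,0,0],g+[0,.01,0],g+[0,0,.1]]),xatol=1e-5,fatol=.01)); g=r.x
        if best is None or r.fun<best.fun:best=r
    return best.x,best.fun,sub.sum()
def comp(m,seed):
    n,l=cv2.connectedComponents(m.astype(np.uint8)); 
    q=l==l[seed[1],seed[0]]
    assert m[seed[1],seed[0]]
    return q
def fill(m):
    c,_=cv2.findContours(m.astype(np.uint8),cv2.RETR_EXTERNAL,cv2.CHAIN_APPROX_NONE)
    o=np.zeros(m.shape,np.uint8);cv2.drawContours(o,c,-1,1,-1);return o>0
E
python3 - <<'E'
from fit import *
for n in("scene","side"):
    p=cv2.imread(f"pics/{n}0.png").astype(int); v=p.max(2)
    s={'scene':dict(lower=(300,215),upper=(300,165),sheet=(390,215)),'side':dict(lower=(327,240),upper=(293,290),sheet=(283,187))}[n]
    for k,seed in s.items():
        for q in [(0,0)]: print(n,k,p[seed[1],seed[0]])
E
```

```text
scene lower [58 66 74]
scene upper [56 63 70]
scene sheet [106 170 217]
side lower [11  6  9]
side upper [44 48 50]
side sheet [ 97 139 175]
```

Run:
```python
from fit import *
G=dict(lower=(.6,-.06,0),upper=(.51,-.2,.1),sheet=(.45,.1,0))
for n in("scene","side"):
    p=cv2.imread(f"pics/{n}0.png").astype(int); v=p.max(2); vis=cv2.imread(f"pics/{n}0.png")
    W=cloud(n,np.load(f"pics/{n}0.npy"))
    s={'scene':dict(lower=(300,215),upper=(300,165),sheet=(390,215)),'side':dict(lower=(327,240),upper=(293,290),sheet=(283,187))}[n]
    for k,seed in s.items():
        if k=='sheet': m=(p[:,:,2]-p[:,:,0]>50)&(W[:,:,2]>.024 if n=='side' else v>0)&(v>(140 if n=='side' else 0))
        else: m=v<90
        if k=='lower': # add bulbs
            m=fill(comp(m,seed))
        m=fill(comp(m,seed))
        z=(.03,.036) if k=='sheet' else (0,.05)
        r=fit(n,m,G[k],.15,.06,*z); print(n,k,np.round(r[0][:2],4),np.round(np.degrees(r[0][2]),2),r[1],r[2])
        c,_=cv2.findContours(m.astype(np.uint8),0,1);cv2.drawContours(vis,c,-1,(0,0,255),1)
        hl=cv2.convexHull(np.array([proj(n,q) for q in boxpts(*r[0],.15,.06,*z)]).astype(np.float32)).astype(int)
        cv2.polylines(vis,[hl],True,(255,255,0),1)
    cv2.imwrite(f"pics/{n}0f.png",cv2.resize(vis[130:310,230:490],None,fx=3,fy=3))
    # bulb & tongs clouds
    R=(abs(W[...,0]-.63)<.08)&(abs(W[...,1]-.15)<.08)&(W[...,2]>.02)&(W[...,2]<.07)
    Q=W[R];print('bulb',len(Q),np.round(Q.min(0),3),np.round(Q.max(0),3),np.round(np.median(Q,0),3))
    R=(abs(W[...,0]-.51)<.06)&(abs(W[...,1]-.35)<.08)&(W[...,2]>.122)&(W[...,2]<.15)
    Q=W[R];print('crown',len(Q),np.round(Q.min(0),3),np.round(Q.max(0),3),np.round(np.median(Q,0),3))
    R=(abs(W[...,0]-.51)<.06)&(abs(W[...,1]-.35)<.08)&(W[...,2]>.045)&(W[...,2]<.15)
    print(cv2.minAreaRect((W[R][:,:2]*1000).astype(np.float32)))
```

```text
Traceback (most recent call last):
  File "fit.py", line 23, in fit
    r=minimize(f,g,method='Nelder-Mead',options=dict(initial_simplex=np.array([g,g+[.01,0,0],g+[0,.01,0],g+[0,0,.1]]),xatol=1e-5,fatol=.01)); g=r.x
  File "fit.py", line 18, in <lambda>
    f=lambda p:np.abs(hullmask(project(boxpts(p[0],p[1],p[2],L,Wd,z0,z1)),x0,y0,w,h)-sub).sum()
                               ~~~~~~~^^^^^^^^^^^^^^^^^^^^^^^^^^^^^^^^^^^
  File "fit.py", line 13, in <lambda>
    project=project or (lambda X:np.array([proj(name,q) for q in X]))
                                           ~~~~^^^^^^^^
  File "h.py", line 18, in proj
    m=camera_model(name);K=m["camera_matrix"]
ValueError: time passes only in moves, steps and waits
```

```bash
python3 - <<'E'
s=open('h.py').read()
s=s.replace("from cell import monitor, grab_frame, camera_model","from cell import monitor, grab_frame, camera_model as _cm\nfrom functools import lru_cache\ncamera_model=lru_cache(_cm)")
open('h.py','w').write(s)
E
cat > run1.py <<'E'
from fit import *
G=dict(lower=(.6,-.06,0),upper=(.51,-.2,.1),sheet=(.45,.1,0))
for n in("scene","side"):
    p=cv2.imread(f"pics/{n}0.png").astype(int); v=p.max(2); vis=cv2.imread(f"pics/{n}0.png")
    W=cloud(n,np.load(f"pics/{n}0.npy"))
    s={'scene':dict(lower=(300,215),upper=(300,165),sheet=(390,215)),'side':dict(lower=(327,240),upper=(293,290),sheet=(283,187))}[n]
    for k,seed in s.items():
        if k=='sheet': m=(p[:,:,2]-p[:,:,0]>50)&(W[:,:,2]>.024 if n=='side' else v>0)&(v>(140 if n=='side' else 0))
        else: m=v<90
        m=fill(comp(m,seed))
        z=(.03,.036) if k=='sheet' else (0,.05)
        r=fit(n,m,G[k],.15,.06,*z); print(n,k,np.round(r[0][:2],4),np.round(np.degrees(r[0][2]),2),r[1],r[2])
        c,_=cv2.findContours(m.astype(np.uint8),0,1);cv2.drawContours(vis,c,-1,(0,0,255),1)
        hl=cv2.convexHull(np.array([proj(n,q) for q in boxpts(*r[0],.15,.06,*z)]).astype(np.float32)).astype(int)
        cv2.polylines(vis,[hl],True,(255,255,0),1)
    cv2.imwrite(f"pics/{n}0f.png",cv2.resize(vis[130:310,230:490],None,fx=3,fy=3))
    R=(abs(W[...,0]-.63)<.08)&(abs(W[...,1]-.15)<.08)&(W[...,2]>.02)&(W[...,2]<.07)
    Q=W[R];print('bulb',len(Q),np.round(Q.min(0),3),np.round(Q.max(0),3),np.round(np.median(Q,0),3))
    R=(abs(W[...,0]-.51)<.06)&(abs(W[...,1]-.35)<.08)&(W[...,2]>.122)&(W[...,2]<.15)
    Q=W[R];print('crown',len(Q),np.round(Q.min(0),3),np.round(Q.max(0),3),np.round(np.median(Q,0),3))
    R=(abs(W[...,0]-.51)<.06)&(abs(W[...,1]-.35)<.08)&(W[...,2]>.045)&(W[...,2]<.15)
    print(cv2.minAreaRect((W[R][:,:2]*1000).astype(np.float32)))
E
python3 run1.py
```

```text
scene lower [ 0.6047 -0.0706] 5.33 88.10588235294118 1534.0
scene upper [ 0.5086 -0.2353] 14.4 69.34901960784313 1216.0
scene sheet [0.4607 0.106 ] 5.45 50.04705882352941 1085.0
bulb 195 [0.612 0.138 0.02 ] [0.649 0.173 0.055] [0.637 0.161 0.04 ]
crown 194 [0.501 0.346 0.122] [0.53  0.383 0.142] [0.519 0.367 0.137]
((501.6736755371094, 335.7482604980469), (150.29742431640625, 43.32661437988281), 64.8657455444336)
side lower [ 0.6038 -0.0712] 5.04 59.01960784313725 1286.0
side upper [ 0.5073 -0.236 ] 12.33 60.239215686274505 1610.0
side sheet [0.46   0.1092] 4.32 78.54509803921567 559.0
bulb 95 [0.612 0.134 0.02 ] [0.647 0.16  0.053] [0.629 0.144 0.037]
crown 52 [0.502 0.342 0.123] [0.527 0.38  0.139] [0.513 0.354 0.136]
((503.35784912109375, 334.2180480957031), (144.83892822265625, 37.09663391113281), 59.6235237121582)
```

```bash
cat > go.py <<'E'
# usage: go.py x y z yaw(of tool y axis, deg)  -> remaining shift in tool axes mm, turn rad ; also after-turn shift
import sys
from h import *
s=st();x,y,z,yw=map(float,sys.argv[1:5])
d=np.array([x,y,z])-s["ee_pos"];R=s["orientation"]
cur=np.degrees(np.arctan2(R[1,1],R[0,1]));dy=(yw-cur+180)%360-180
print("shift now mm",np.round(R.T@d*1000,1),"dist",round(np.linalg.norm(d)*1000),"turn",round(-np.radians(dy),4),"cur yaw",round(cur,2))
a=np.radians(dy);Rz=np.array([[np.cos(a),-np.sin(a),0],[np.sin(a),np.cos(a),0],[0,0,1]])
print("shift after turn",np.round((Rz@R).T@d*1000,1),"q",np.round(s["q"],0))
E
python3 -m creep '[[[0,-27,30,0,1],[0,-27,30,0,1],[0,-27,30,0,1],[0,-27,30,0,1],[0,-27,30,0,1],[0,-27,30,0,1],[0,-27,30,0,1],[0,-27,30,0,1]]]'; python3 go.py .46 .107 .208 94.9
```

```text
time: 0.82
ee_pos: [0.3929, 0.2622, 0.2049]
orientation: [[-0.001, 0.419, 0.908], [0.001, 0.908, -0.419], [-1.0, 0.0, -0.001]]
contact_force: [0.7, 0.2, 0.8]
opening: 0.0857
0.82 [0.3929 0.2622 0.2049] [[-0.001, 0.419, 0.908], [0.001, 0.908, -0.419], [-1.0, 0.0, -0.001]] [0.7 0.2 0.8] 0.0857
shift now mm [  -3.3 -112.8  125.9] dist 169 turn -0.518 cur yaw 65.22
shift after turn [  -3.3 -160.3   53.6] q [ 32.  12. 112.   0.  56. -33.]
```

```bash
python3 -m creep '[[[-1,-28,30,0,1],[-1,-28,31,0,1],[-1,-28,31,0,1],[-1,-20,20,-0.1,1],[0,0,0,-0.12,1],[0,0,0,-0.12,1],[0,0,0,-0.12,1],[0,0,0,-0.08,1]]]'; python3 go.py .46 .107 .208 94.9
python3 - <<'E'
from h import *
snap("wrist","1")
E
```

```text
time: 1.48
ee_pos: [0.4523, 0.1093, 0.2086]
orientation: [[-0.001, -0.119, 0.993], [-0.001, 0.993, 0.119], [-1.0, -0.001, -0.001]]
contact_force: [-0.5, 0.4, -0.1]
opening: 0.0851
1.48 [0.4523 0.1093 0.2086] [[-0.001, -0.119, 0.993], [-0.001, 0.993, 0.119], [-1.0, -0.001, -0.001]] [-0.5  0.4 -0.1] 0.0851
shift now mm [ 0.6 -3.2  7.4] dist 8 turn 0.0334 cur yaw 96.82
shift after turn [ 0.6 -2.9  7.5] q [ 12.  11. 113.  -0.  56. -85.]
```

View pics/wrist_1.png

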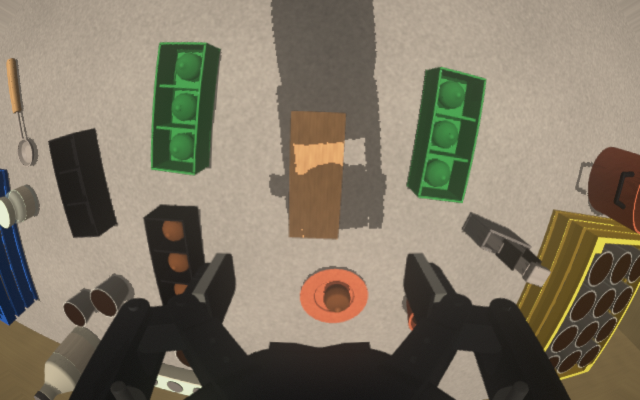

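```bash
cat >> h.py <<'E'
def wproj(X,P):
    m=camera_model("wrist");K=m["camera_matrix"];T=m["tool_from_camera"]
    t=(np.array(X)-P[0])@P[1]; c=(t-T[:3,3])@T[:3,:3]
    n=np.hypot(c[:,0],c[:,1]);r=np.arctan2(n,c[:,2])/(n+1e-12)
    return np.stack([K[0,0]*c[:,0]*r+K[0,2],K[1,1]*c[:,1]*r+K[1,2]],-1)
E
python3 - <<'E'
from fit import *
s=monitor.read_state();P=(s["ee_pos"],s["orientation"])
p=cv2.imread("pics/wrist_1.png").astype(int);v=p.max(2)
W=cloud("wrist",np.load("pics/wrist_1.npy"),P)
for u,w in [(318,205),(318,130),(250,350),(560,330),(180,250),(390,60),(337,300),(500,243)]:print(u,w,np.round(W[w,u],3),p[w,u])
vis=cv2.imread("pics/wrist_1.png")
def do(nm,m,g,z):
    r=fit("wrist",m,g,.15,.06,*z,project=lambda X:wproj(X,P));print(nm,np.round(r[0][:2],4),np.degrees(r[0][2]),r[1:])
    uv=wproj(boxpts(*r[0],.15,.06,*z),P).astype(np.float32)
    cv2.polylines(vis,[cv2.convexHull(uv).astype(int)],True,(255,255,0),1)
    c,_=cv2.findContours(m.astype(np.uint8),0,1);cv2.drawContours(vis,c,-1,(0,0,255),1)
m=(p[:,:,2]-p[:,:,0]>38); m=fill(comp(m,(318,205)))
do("sheet",m,(.46,.107,.08),(.03,.036))
m=fill(comp(v<80,(85,190)))
do("upper",m,(.508,-.236,.22),(0,.05))
cv2.imwrite("pics/wrist_1f.png",cv2.resize(vis[30:300,30:400],None,fx=2,fy=2))
E
```

```text
318 205 [0.492 0.113 0.036] [ 66  97 128]
318 130 [0.406 0.102 0.037] [ 67  98 132]
250 350 [0.782 0.03  0.001] [145 162 175]
560 330 [0.631 0.511 0.106] [53 62 67]
180 250 [ 0.576 -0.06   0.04 ] [32 36 39]
390 60 [ 0.312  0.178 -0.   ] [152 170 185]
337 300 [0.618 0.153 0.044] [ 57  88 139]
500 243 [0.501 0.34  0.075] [76 85 93]
sheet [0.4601 0.1059] 4.37183723037042 (np.float64(109.08627450980391), np.float64(6731.0))
upper [ 0.5079 -0.239 ] 12.298838738493284 (np.float64(167.0862745098039), np.float64(4821.0))
```

View pics/wrist_1f.png

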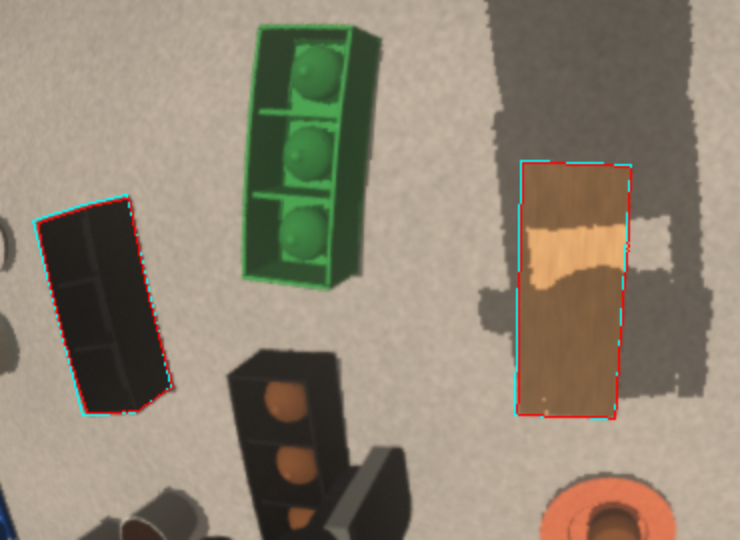

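```bash
python3 go.py .4601 .106 .06 94.4;python3 -m creep '[[[30,-3,7,0.04,1],[40,0,0,0,1],[40,0,0,0,1],[30,0,0,0,1],[0,0,0,0,1]]]'; python3 go.py .4601 .106 .010 94.4
```

```text
1.53 [0.4522 0.1094 0.2086] [[-0.001, -0.122, 0.993], [-0.001, 0.993, 0.122], [-1.0, -0.001, -0.001]] [-0.9  0.4 -0.3] 0.0854
shift now mm [148.6  -4.2   7.5] dist 149 turn 0.0457 cur yaw 97.02
shift after turn [148.6  -3.9   7.7] q [ 12.  11. 113.  -0.  56. -85.]
time: 1.95
ee_pos: [0.4647, 0.1081, 0.0674]
orientation: [[0.011, -0.071, 0.997], [0.002, 0.998, 0.07], [-1.0, 0.001, 0.011]]
contact_force: [-2.2, -0.6, 0.9]
opening: 0.0852
1.95 [0.4647 0.1081 0.0674] [[0.011, -0.071, 0.997], [0.002, 0.998, 0.07], [-1.0, 0.001, 0.011]] [-2.2 -0.6  0.9] 0.0852
shift now mm [57.4 -1.8 -5.4] dist 58 turn -0.0062 cur yaw 94.04
shift after turn [57.4 -1.8 -5.4] q [ 12.  25. 117.  -0.  37. -82.]
```

```bash
python3 -m creep '[[[15,-2,-5,-0.006,1],[15,0,0,0,1],[15,0,0,0,1],[0,0,0,0,1]]]'; python3 go.py .4601 .106 .010 94.4
```

```text
time: 2.28
ee_pos: [0.4608, 0.1064, 0.0231]
orientation: [[0.01, -0.071, 0.997], [0.001, 0.997, 0.071], [-1.0, 0.001, 0.01]]
contact_force: [-0.3, -0.2, -0.3]
opening: 0.0855
2.28 [0.4608 0.1064 0.0231] [[0.01, -0.071, 0.997], [0.001, 0.997, 0.071], [-1.0, 0.001, 0.01]] [-0.3 -0.2 -0.3] 0.0855
shift now mm [13.  -0.3 -0.9] dist 13 turn -0.0059 cur yaw 94.06
shift after turn [13.  -0.3 -0.9] q [ 12.  30. 118.  -0.  31. -82.]
```

```bash
python3 -m creep '[[[8,0,-1,-0.006,1],[5,0,0,0,1],[0,0,0,0,1],[0,0,0,0,-1],[0,0,0,0,-1],[0,0,0,0,-1],[0,0,0,0,-1],[0,0,0,0,-1]]]'; python3 go.py .4601 .106 .010 94.4
```

```text
time: 2.95
ee_pos: [0.4643, 0.1075, 0.0152]
orientation: [[0.018, -0.075, 0.997], [0.003, 0.997, 0.075], [-1.0, 0.002, 0.018]]
contact_force: [0.4, 0.2, -1.5]
opening: 0.0256
2.95 [0.4643 0.1075 0.0152] [[0.018, -0.075, 0.997], [0.003, 0.997, 0.075], [-1.0, 0.002, 0.018]] [ 0.4  0.2 -1.5] 0.0256
shift now mm [ 5.2 -1.2 -4.4] dist 7 turn -0.0016 cur yaw 94.31
shift after turn [ 5.2 -1.2 -4.4] q [ 12.  31. 118.  -0.  30. -83.]
```

Run:
```python
from h import *
st()
for n in("wrist","side"):
    p,d,W=snap(n,"2")
cv2.imwrite("pics/side_2z.png",cv2.resize(cv2.imread("pics/side_2.png")[130:260,200:380],None,fx=4,fy=4))
st()
```

```text
2.95 [0.4643 0.1075 0.0152] [[0.018, -0.075, 0.997], [0.003, 0.997, 0.075], [-1.0, 0.002, 0.018]] [ 0.4  0.2 -1.5] 0.0256
3.05 [0.4642 0.1075 0.0151] [[0.018, -0.075, 0.997], [0.003, 0.997, 0.075], [-1.0, 0.002, 0.018]] [-0.3 -0.4  0.4] 0.0094
```

View pics/wrist_2.png

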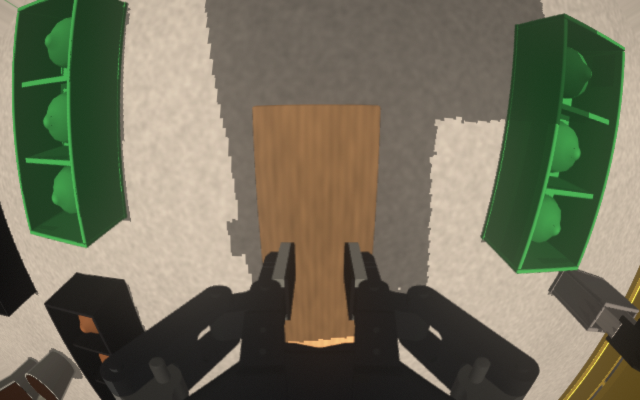

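View pics/side_2z.png

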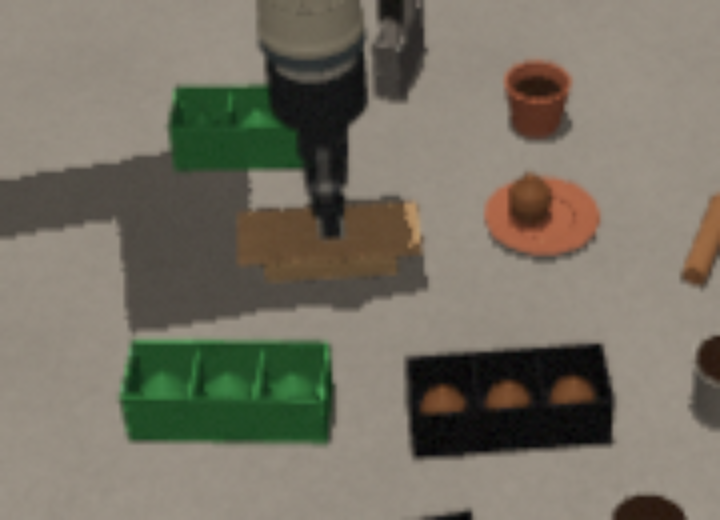

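Run:
```python
from h import *
s=monitor.read_state();P=(s["ee_pos"],s["orientation"])
d=np.load("pics/wrist_2.npy");W=cloud("wrist",d,P)
T=(W-P[0])@P[1]*1000
for u,v in [(318,120),(318,200),(318,260),(318,300),(318,330),(285,260),(285,290),(285,310),(353,260),(353,290),(353,310),(270,270),(368,270),(260,240),(372,240)]:print(u,v,np.round(W[v,u],4),np.round(T[v,u],1))
p=cv2.imread("pics/wrist_2.png")[210:350,220:420]
cv2.imwrite("pics/wrist_2z.png",cv2.resize(p,None,fx=4,fy=4,interpolation=cv2.INTER_CUBIC))
```

```text
318 120 [0.3929 0.1019 0.0357] [-21.9  -0.3 -71.1]
318 200 [0.432  0.1047 0.0358] [-21.3  -0.3 -32. ]
318 260 [0.4655 0.1072 0.0368] [-21.6  -0.4   1.7]
318 300 [0.493  0.1092 0.0364] [-20.8  -0.5  29.2]
318 330 [0.5173 0.1109 0.0364] [-20.3  -0.5  53.6]
285 260 [0.4522 0.0916 0.0611] [-46.3 -14.9 -12.3]
285 290 [0.4569 0.0932 0.0771] [-62.2 -13.6  -7.2]
285 310 [0.4672 0.0934 0.0777] [-62.6 -14.2   3.1]
353 260 [0.4509 0.1219 0.0597] [-44.8  15.5 -11.4]
353 290 [0.4559 0.121  0.0758] [-60.8  14.2  -6.2]
353 310 [0.4649 0.122  0.078 ] [-62.8  14.5   2.9]
270 270 [0.457  0.0851 0.063 ] [-48.1 -21.7  -8. ]
368 270 [0.4539 0.1288 0.0628] [-47.8  22.1  -7.8]
260 240 [0.4567 0.0759 0.0355] [-20.7 -31.   -9.5]
372 240 [0.4522 0.1347 0.0357] [-20.7  28.   -9.5]
```

View pics/wrist_2z.png

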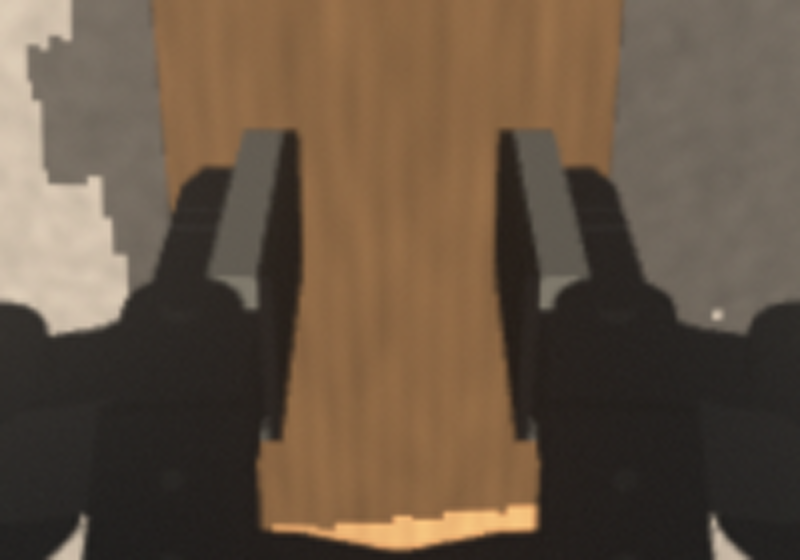

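Run:
```python
from h import *
s=monitor.read_state();P=(s["ee_pos"],s["orientation"])
for f in("wrist0","wrist_1","wrist_2"):
    d=np.load(f"pics/{f}.npy");T=(cloud("wrist",d,P)-P[0])@P[1]*1000
    m=(abs(T[...,1])<60)&(abs(T[...,2])<14)&(T[...,0]>-60)&(T[...,0]<5)
    if f=='wrist_2': m&=(T[...,0]<-24)
    Q=T[m]
    for sgn in(-1,1):
        q=Q[Q[:,1]*sgn>0]; print(f,len(q), 'max x',np.round(np.percentile(q[:,0],[50,95,100]),1), q[np.argsort(q[:,0])[-3:]].round(1).tolist(),'y',np.percentile(q[:,1]*sgn,[1,50]).round(1))
```

```text
wrist0 1114 max x [-50.5 -39.2 -36.1] [[-36.4, -42.6, -7.0], [-36.4, -43.1, -2.9], [-36.1, -42.8, -5.7]] y [41.9 42.7]
wrist0 1117 max x [-50.6 -39.2 -35.9] [[-36.1, 43.1, 6.9], [-36.0, 43.3, 8.2], [-35.9, 43.0, -6.6]] y [42.4 43.2]
wrist_1 1116 max x [-50.8 -39.5 -35.8] [[-36.2, -42.8, -5.7], [-36.0, -42.7, -6.7], [-35.8, -42.8, 5.8]] y [42.  42.7]
wrist_1 1131 max x [-50.6 -39.1 -35.5] [[-36.0, 43.1, -5.6], [-35.6, 43.1, 6.0], [-35.5, 43.2, -6.4]] y [42.4 43.2]
wrist_2 1187 max x [-44.8 -28.8 -24.1] [[-24.3, -12.8, -4.5], [-24.2, -12.4, -2.1], [-24.1, -12.9, -3.2]] y [12.3 15.9]
wrist_2 1197 max x [-45.1 -28.7 -24.1] [[-24.2, 13.1, -5.1], [-24.1, 13.1, -5.6], [-24.1, 13.1, -3.8]] y [12.7 16.4]
```

```bash
python3 -m creep '[[[0,0,0,0,1],[0,0,0,0,1],[0,0,0,0,1],[0,0,0,0,1]]]';  python3 -m creep '[[[0,0,0,0,1],[0,0,0,0,1],[0,0,0,0,1],[0,0,0,0,1]]]'; python3 go.py .4601 .106 -.014 94.4
```

```text
time: 3.38
ee_pos: [0.4641, 0.1075, 0.0151]
orientation: [[0.017, -0.075, 0.997], [0.003, 0.997, 0.075], [-1.0, 0.002, 0.018]]
contact_force: [-0.3, -0.0, 0.3]
opening: 0.0579
time: 3.72
ee_pos: [0.464, 0.1074, 0.015]
orientation: [[0.017, -0.075, 0.997], [0.003, 0.997, 0.075], [-1.0, 0.002, 0.017]]
contact_force: [-0.2, 0.8, -0.7]
opening: 0.0853
3.72 [0.464  0.1074 0.015 ] [[0.017, -0.075, 0.997], [0.003, 0.997, 0.075], [-1.0, 0.002, 0.017]] [-0.2  0.8 -0.7] 0.0853
shift now mm [28.9 -1.2 -4.4] dist 29 turn -0.0017 cur yaw 94.3
shift after turn [28.9 -1.2 -4.5] q [ 12.  31. 118.  -0.  30. -83.]
```

```bash
python3 -m creep '[[[10,-1,-4,0,1],[0,0,0,0,1]]]';  python3 go.py .4601 .106 -.014 94.4
```

```text
time: 3.88
ee_pos: [0.4606, 0.1062, 0.005]
orientation: [[0.018, -0.075, 0.997], [0.003, 0.997, 0.075], [-1.0, 0.002, 0.018]]
contact_force: [-1.5, -0.2, -0.2]
opening: 0.0853
3.88 [0.4606 0.1062 0.005 ] [[0.018, -0.075, 0.997], [0.003, 0.997, 0.075], [-1.0, 0.002, 0.018]] [-1.5 -0.2 -0.2] 0.0853
shift now mm [19.  -0.2 -0.8] dist 19 turn -0.0017 cur yaw 94.3
shift after turn [19.  -0.2 -0.8] q [ 12.  32. 119.  -0.  28. -83.]
```

```bash
python3 -m creep '[[[10,0,-1,0,1],[9,0,0,0,1],[0,0,0,0,1]]]';  python3 go.py .4601 .106 -.014 94.4
python3 - <<'E'
from h import *
p,d,W=snap("wrist","3")
for u,v in [(230,300),(250,330)]: print(W[v,u])
E
```

```text
time: 4.13
ee_pos: [0.4607, 0.1064, -0.015]
orientation: [[0.02, -0.075, 0.997], [0.004, 0.997, 0.075], [-1.0, 0.002, 0.02]]
contact_force: [-0.2, 0.1, -0.1]
opening: 0.0854
4.13 [ 0.4607  0.1064 -0.015 ] [[0.02, -0.075, 0.997], [0.004, 0.997, 0.075], [-1.0, 0.002, 0.02]] [-0.2  0.1 -0.1] 0.0854
shift now mm [-1.  -0.4 -0.7] dist 1 turn -0.0017 cur yaw 94.3
shift after turn [-1.  -0.4 -0.7] q [ 12.  34. 119.  -0.  26. -83.]
[0.47263094 0.06437528 0.03391874]
[5.24946739e-01 6.55711653e-02 3.28836092e-04]
```

View pics/wrist_3.png

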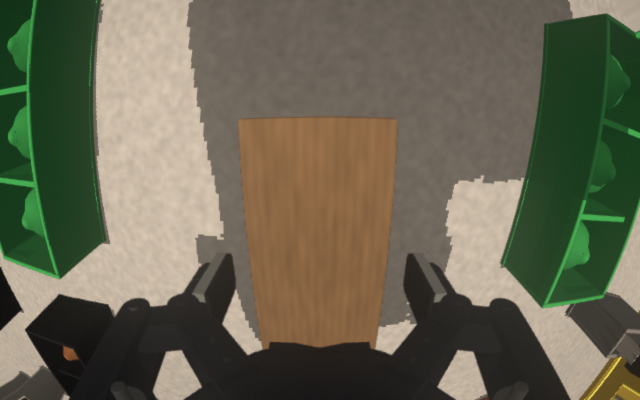

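```bash
python3 -m creep '[[[0,0,0,0,-1],[0,0,0,0,-1],[0,0,0,0,-1],[0,0,0,0,-1]]]';  python3 go.py .4601 .106 -.014 94.4
```

```text
time: 4.52
ee_pos: [0.4609, 0.1065, -0.0143]
orientation: [[0.019, -0.075, 0.997], [0.003, 0.997, 0.075], [-1.0, 0.002, 0.019]]
contact_force: [0.1, -0.0, -0.1]
opening: 0.0586
4.52 [ 0.4609  0.1065 -0.0143] [[0.019, -0.075, 0.997], [0.003, 0.997, 0.075], [-1.0, 0.002, 0.019]] [ 0.1 -0.  -0.1] 0.0586
shift now mm [-0.3 -0.4 -0.8] dist 1 turn -0.0016 cur yaw 94.31
shift after turn [-0.3 -0.4 -0.8] q [ 12.  34. 119.  -0.  26. -83.]
```

```bash
python3 -m creep '[[[0,0,0,0,-1],[0,0,0,0,-1],[-8,0,0,0,-1],[-15,0,0,0,-1],[-25,0,0,0,-1],[-30,0,0,0,-1],[-30,0,0,0,-1],[0,0,0,0,-1]]]';  python3 go.py .6043 -.0709 .1 95.2
python3 - <<'E'
from h import *
p,d,W=snap("wrist","4")
E
```

```text
time: 5.18
ee_pos: [0.4574, 0.1058, 0.099]
orientation: [[0.015, -0.075, 0.997], [0.003, 0.997, 0.075], [-1.0, 0.001, 0.015]]
contact_force: [1.5, -0.1, -0.0]
opening: 0.058
5.18 [0.4574 0.1058 0.099 ] [[0.015, -0.075, 0.997], [0.003, 0.997, 0.075], [-1.0, 0.001, 0.015]] [ 1.5 -0.1 -0. ] 0.058
shift now mm [   0.8 -187.3  133.2] dist 230 turn -0.0156 cur yaw 94.31
shift after turn [   0.8 -189.3  130.2] q [ 12.  21. 118.  -0.  41. -83.]
```

View pics/wrist_4.png

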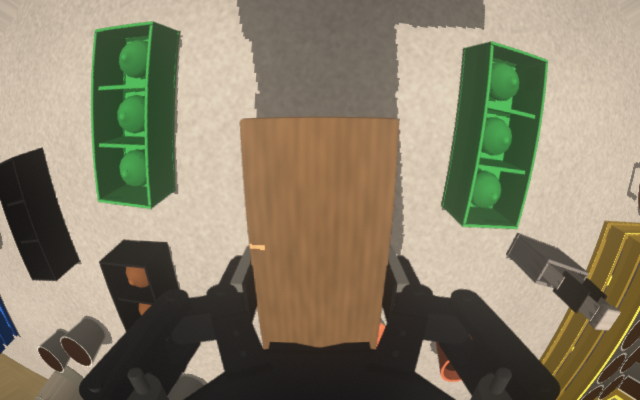

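```bash
python3 go.py .4608 .1065 -.0143 94.3; python3 -m creep '[[[35,0,0.5,0,-1],[35,0,0.5,0,-1],[20,0,0,0,-1],[10,0,0,0,-1],[0,0,0,0,-1]]]';  python3 go.py .4608 .1065 -.0143 94.3
```

```text
5.23 [0.4566 0.1057 0.0973] [[0.013, -0.075, 0.997], [0.002, 0.997, 0.075], [-1.0, 0.001, 0.014]] [-0.4  0.5 -0.9] 0.0587
shift now mm [111.7   0.4   2.7] dist 112 turn 0.0001 cur yaw 94.3
shift after turn [111.7   0.4   2.7] q [ 12.  21. 118.  -0.  40. -83.]
time: 5.65
ee_pos: [0.4614, 0.1065, -0.0044]
orientation: [[0.022, -0.075, 0.997], [0.004, 0.997, 0.075], [-1.0, 0.002, 0.022]]
contact_force: [0.8, -0.2, -1.6]
opening: 0.0586
5.65 [ 0.4614  0.1065 -0.0044] [[0.022, -0.075, 0.997], [0.004, 0.997, 0.075], [-1.0, 0.002, 0.022]] [ 0.8 -0.2 -1.6] 0.0586
shift now mm [ 9.9  0.  -0.8] dist 10 turn 0.0001 cur yaw 94.31
shift after turn [ 9.9  0.  -0.8] q [ 12.  33. 119.  -0.  27. -83.]
```

```bash
python3 -m creep '[[[6,0,-0.5,0,-1],[3,0,0,0,-1],[0,0,0,0,-1],[0,0,0,0,1],[0,0,0,0,1],[0,0,0,0,1],[0,0,0,0,1]]]';  python3 go.py .4605 .1062 -.001 94.3
python3 - <<'E'
from h import *
p,d,W=snap("wrist","5")
E
```

```text
time: 6.23
ee_pos: [0.4611, 0.1065, -0.0131]
orientation: [[0.022, -0.075, 0.997], [0.004, 0.997, 0.075], [-1.0, 0.002, 0.022]]
contact_force: [0.4, 0.0, 0.2]
opening: 0.0852
6.23 [ 0.4611  0.1065 -0.0131] [[0.022, -0.075, 0.997], [0.004, 0.997, 0.075], [-1.0, 0.002, 0.022]] [0.4 0.  0.2] 0.0852
shift now mm [-12.1  -0.2  -0.4] dist 12 turn 0.0003 cur yaw 94.31
shift after turn [-12.1  -0.2  -0.4] q [ 12.  34. 119.  -0.  26. -83.]
```

View pics/wrist_5.png

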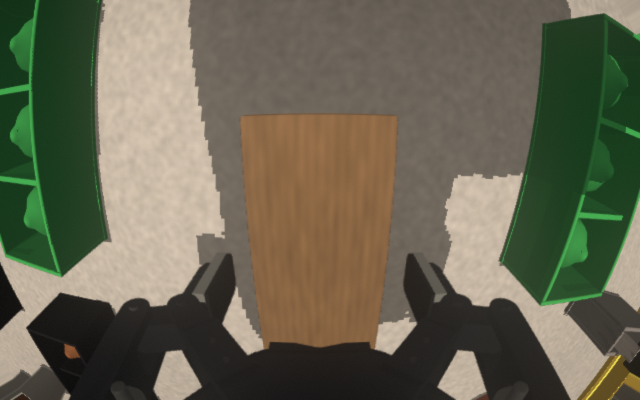

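```bash
python3 -m creep '[[[-12,0,0,0,1],[0,0,0,0,1],[0,0,0,0,-1],[0,0,0,0,-1],[0,0,0,0,-1],[0,0,0,0,-1],[0,0,0,0,-1],[0,0,0,0,-1]]]';  python3 go.py .4605 .1062 -.001 94.3
```

```text
time: 6.95
ee_pos: [0.4613, 0.1066, -0.0001]
orientation: [[0.024, -0.075, 0.997], [0.004, 0.997, 0.075], [-1.0, 0.002, 0.024]]
contact_force: [-1.3, -1.0, 6.3]
opening: 0.058
6.95 [ 4.613e-01  1.066e-01 -1.000e-04] [[0.024, -0.075, 0.997], [0.004, 0.997, 0.075], [-1.0, 0.002, 0.024]] [-1.3 -1.   6.3] 0.058
shift now mm [ 0.8 -0.3 -0.8] dist 1 turn 0.0003 cur yaw 94.32
shift after turn [ 0.8 -0.3 -0.8] q [ 12.  33. 119.  -0.  27. -83.]
```

```bash
python3 -m creep '[[[-20,0,0,0,-1],[-35,0,0,0,-1],[-35,0,0,0,-1],[-10,0,0,0,-1]]]';  python3 go.py .605 -.0705 .09 95.15
```

```text
time: 7.28
ee_pos: [0.4553, 0.1054, 0.0982]
orientation: [[0.012, -0.075, 0.997], [0.002, 0.997, 0.075], [-1.0, 0.001, 0.012]]
contact_force: [1.1, -0.1, -0.4]
opening: 0.0577
7.28 [0.4553 0.1054 0.0982] [[0.012, -0.075, 0.997], [0.002, 0.997, 0.075], [-1.0, 0.001, 0.012]] [ 1.1 -0.1 -0.4] 0.0577
shift now mm [   9.7 -186.6  135.9] dist 231 turn -0.0147 cur yaw 94.31
shift after turn [   9.7 -188.6  133.2] q [ 12.  21. 118.  -0.  41. -83.]
```

```bash
python3 -m creep '[[[0,-31,22,-0.008,-1],[0,-31,22,-0.007,-1],[0,-31,22,0,-1],[0,-31,22,0,-1],[0,-31,22,0,-1],[0,-20,14,0,-1],[0,-6,5,0,-1],[0,0,0,0,-1]]]';  python3 go.py .605 -.0705 .07 95.15;python3 - <<'E'
from h import *
p,d,W=snap("wrist","6");snap("scene","6");snap("side","6")
cv2.imwrite("pics/scene_6z.png",cv2.resize(cv2.imread("pics/scene_6.png")[130:280,240:420],None,fx=4,fy=4))
cv2.imwrite("pics/side_6z.png",cv2.resize(cv2.imread("pics/side_6.png")[130:280,240:420],None,fx=4,fy=4))
E
```

```text
time: 7.95
ee_pos: [0.606, -0.0702, 0.101]
orientation: [[0.016, -0.096, 0.995], [0.002, 0.995, 0.096], [-1.0, 0.001, 0.017]]
contact_force: [0.2, 0.2, -0.0]
opening: 0.0582
7.95 [ 0.606  -0.0702  0.101 ] [[0.016, -0.096, 0.995], [0.002, 0.995, 0.096], [-1.0, 0.001, 0.017]] [ 0.2  0.2 -0. ] 0.0582
shift now mm [31.  -0.2 -1.6] dist 31 turn 0.0061 cur yaw 95.5
shift after turn [31.  -0.2 -1.6] q [  -8.   30.  100.    0.   49. -104.]
```

View pics/wrist_6.png

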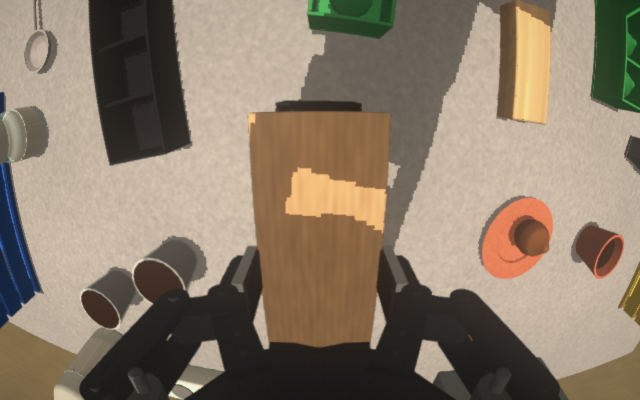

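View pics/scene_6z.png

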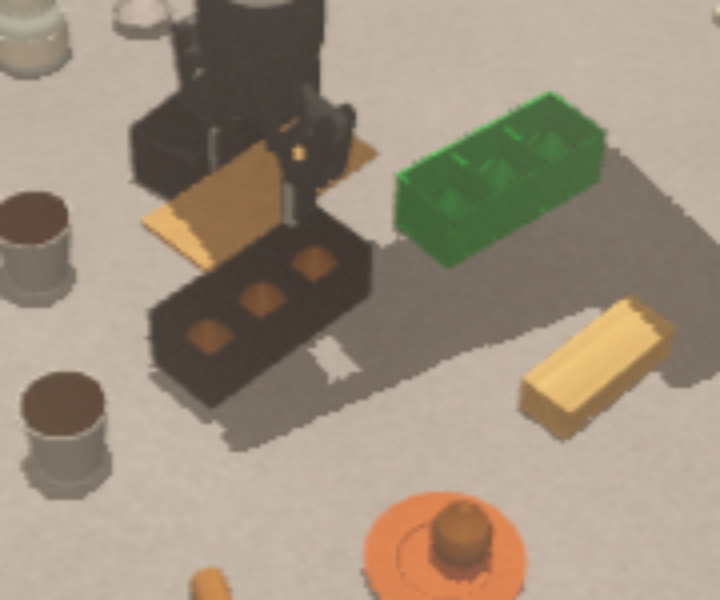

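View pics/side_6z.png

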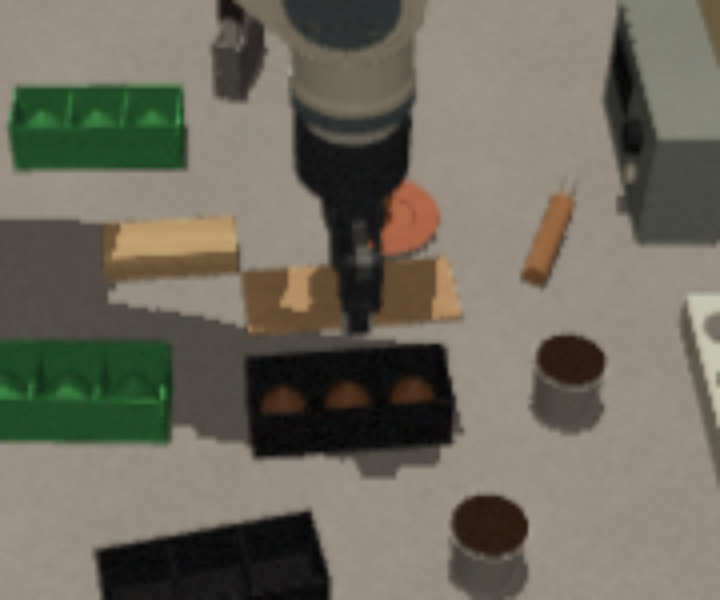

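Run:
```python
from fit import *
s=monitor.read_state();P=(s["ee_pos"],s["orientation"])
p=cv2.imread("pics/wrist_6.png").astype(int)
W=cloud("wrist",np.load("pics/wrist_6.npy"),P)
for u,v in[(320,130),(320,240),(320,330),(260,150),(380,150)]:print(np.round(W[v,u],4))
W=cloud("scene",np.load("pics/scene_6.npy"));print('scene',[np.round(W[v,u],4) for u,v in[(300,185),(285,190),(328,165)]])
# corners wrist: predicted sheet edges
c=np.array([.605,-.0708]);
zc=P[0][2]+.033
for yaw in(5.2,):
    uv=wproj(boxpts(P[0][0]-.0008,P[0][1]-.0006,np.radians(95.5-94.3+4.37),.15,.06,zc-.003,zc+.003),P);print(uv.round(1).tolist())
for n in("scene","side"):
    q=boxpts(P[0][0]-.0008,P[0][1]-.0006,np.radians(95.5-94.3+4.37),.15,.06,zc-.003,zc+.003)
    print(n,[proj(n,x).round(1).tolist() for x in q])
```

```text
[ 0.5354 -0.0739  0.1377]
[ 0.5859 -0.069   0.1366]
[ 0.6428 -0.0633  0.1366]
[ 0.5462 -0.0985  0.137 ]
[ 0.5411 -0.0478  0.1373]
scene [array([ 0.6355, -0.0501,  0.1365]), array([ 0.6758, -0.0575,  0.1386]), array([ 0.5341, -0.0629,  0.1366])]
[[249.0, 112.9], [245.9, 113.8], [386.2, 112.8], [389.2, 113.7], [271.3, 360.6], [270.2, 367.4], [364.7, 360.7], [365.8, 367.5]]
scene [[318.4, 157.7], [318.4, 156.0], [334.8, 168.7], [334.9, 166.9], [275.6, 185.6], [275.5, 183.9], [292.0, 198.0], [291.9, 196.3]]
side [[301.3, 213.8], [301.2, 212.3], [299.5, 198.7], [299.5, 197.2], [354.8, 209.6], [355.0, 208.1], [351.2, 194.8], [351.3, 193.3]]
```

Run:
```python
from fit import *
s=monitor.read_state();P=(s["ee_pos"],s["orientation"])
print(wproj(boxpts(.6043,-.0709,np.radians(5.2),.15,.06,0,.05)[:4],P).round(1).tolist())
p=cv2.imread("pics/wrist_6.png"); cv2.imwrite("pics/w6z.png",cv2.resize(p[85:135,235:405],None,fx=4.7,fy=4.7,interpolation=cv2.INTER_NEAREST))
```

```text
[[280.3, 104.8], [271.6, 107.3], [351.0, 105.1], [358.4, 107.6]]
```

View pics/w6z.png

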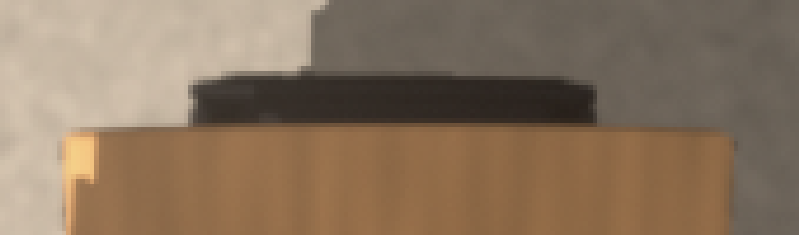

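```bash
python3 go.py .604 -.07 .035 95.15; python3 -m creep '[[[20,0,-2,0.006,-1],[20,0,-1,0,-1],[15,0,0,0,-1],[10,0,0,0,-1],[0,0,0,0,-1]]]';  python3 go.py .604 -.07 .035 95.15;python3 - <<'E'
from h import *
p,d,W=snap("wrist","7");snap("scene","7");snap("side","7")
cv2.imwrite("pics/scene_7z.png",cv2.resize(cv2.imread("pics/scene_7.png")[150:250,260:360],None,fx=6,fy=6))
cv2.imwrite("pics/side_7z.png",cv2.resize(cv2.imread("pics/side_7.png")[190:260,280:380],None,fx=7,fy=7))
cv2.imwrite("pics/w7z.png",cv2.resize(cv2.imread("pics/wrist_7.png")[85:135,235:405],None,fx=4.7,fy=4.7,interpolation=cv2.INTER_NEAREST))
E
```

```text
8.1 [ 0.6036 -0.0678  0.1009] [[0.014, -0.098, 0.995], [0.003, 0.995, 0.098], [-1.0, 0.002, 0.014]] [-0.1 -1.  -1. ] 0.0578
shift now mm [65.9 -2.3 -0.8] dist 66 turn 0.0085 cur yaw 95.64
shift after turn [65.9 -2.3 -0.8] q [  -8.   30.  100.    0.   49. -104.]
time: 8.52
ee_pos: [0.5967, -0.0605, 0.0347]
orientation: [[0.012, -0.099, 0.995], [0.004, 0.995, 0.099], [-1.0, 0.003, 0.012]]
contact_force: [-0.7, 0.4, -0.7]
opening: 0.0578
8.52 [ 0.5967 -0.0605  0.0347] [[0.012, -0.099, 0.995], [0.004, 0.995, 0.099], [-1.0, 0.003, 0.012]] [-0.7  0.4 -0.7] 0.0578
shift now mm [ -0.3 -10.1   6.4] dist 12 turn 0.0095 cur yaw 95.69
shift after turn [ -0.3 -10.1   6.5] q [  -7.   36.  102.    0.   42. -103.]
```

View pics/w7z.png

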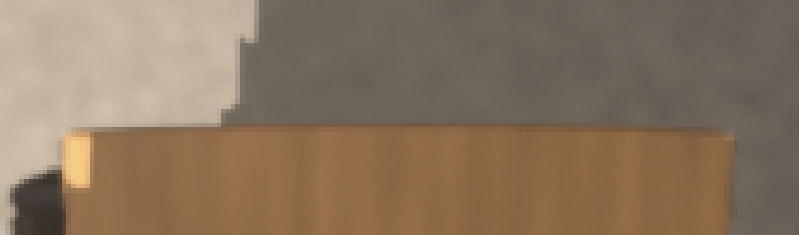

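View pics/scene_7z.png

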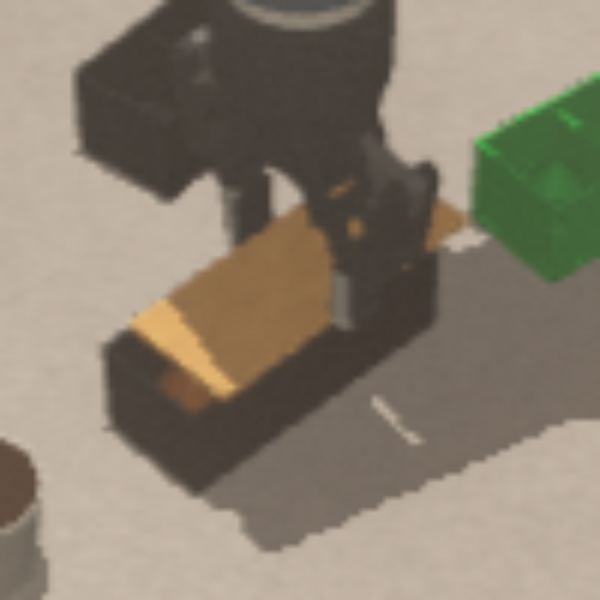

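View pics/side_7z.png

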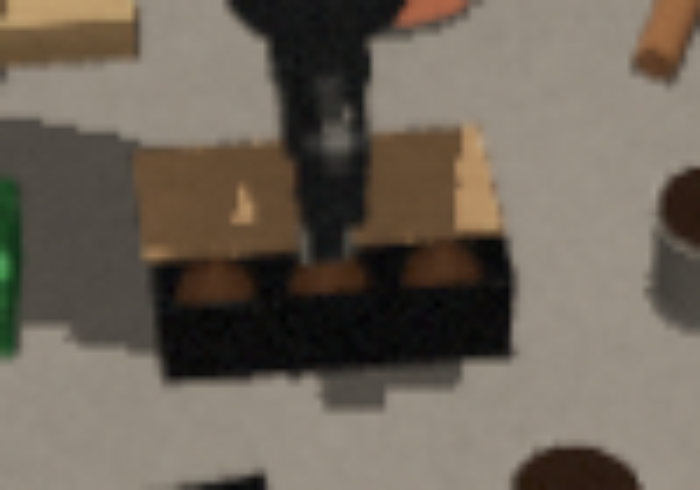

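```bash
python3 -m creep '[[[0,-5,3,0.008,-1],[0,-5,3,0,-1],[0,0,0,0,-1],[0,0,0,0,-1]]]';  python3 go.py .604 -.07 .035 95.15;python3 - <<'E'
from h import *
p,d,W=snap("wrist","8");snap("scene","8");snap("side","8");st()
cv2.imwrite("pics/scene_8z.png",cv2.resize(cv2.imread("pics/scene_8.png")[150:250,260:360],None,fx=6,fy=6))
cv2.imwrite("pics/side_8z.png",cv2.resize(cv2.imread("pics/side_8.png")[190:260,280:380],None,fx=7,fy=7))
cv2.imwrite("pics/w8z.png",cv2.resize(cv2.imread("pics/wrist_8.png")[85:135,235:405],None,fx=4.7,fy=4.7,interpolation=cv2.INTER_NEAREST))
E
```

```text
time: 9.0
ee_pos: [0.6093, -0.0718, 0.0408]
orientation: [[0.022, -0.09, 0.996], [0.003, 0.996, 0.09], [-1.0, 0.001, 0.022]]
contact_force: [-0.2, -0.0, -0.5]
opening: 0.0579
9.0 [ 0.6093 -0.0718  0.0408] [[0.022, -0.09, 0.996], [0.003, 0.996, 0.09], [-1.0, 0.001, 0.022]] [-0.2 -0.  -0.5] 0.0579
shift now mm [ 5.7  2.3 -5.2] dist 8 turn 0.0006 cur yaw 95.18
shift after turn [ 5.7  2.3 -5.2] q [  -8.   36.  101.    0.   42. -104.]
9.15 [ 0.6087 -0.0715  0.0404] [[0.021, -0.091, 0.996], [0.003, 0.996, 0.091], [-1.0, 0.001, 0.021]] [ 0.7  1.2 -0.3] 0.058
```

View pics/w8z.png

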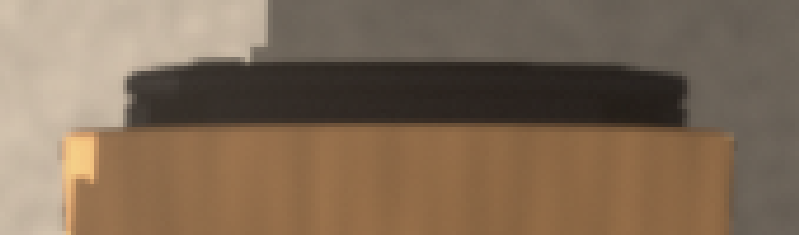

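View pics/scene_8z.png

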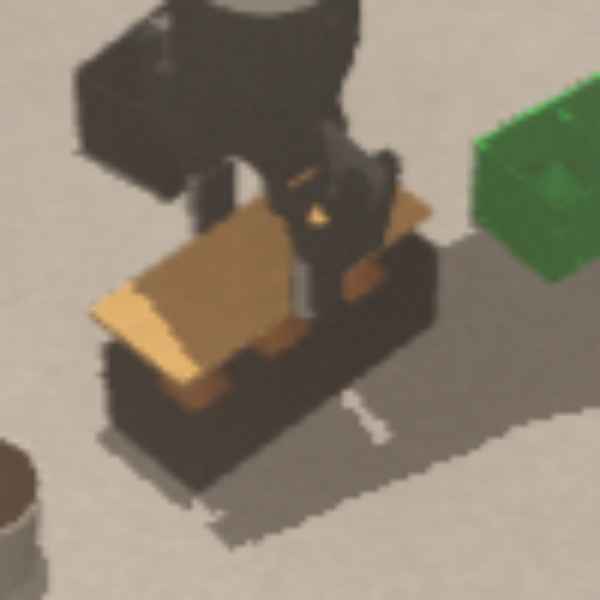

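View pics/side_8z.png

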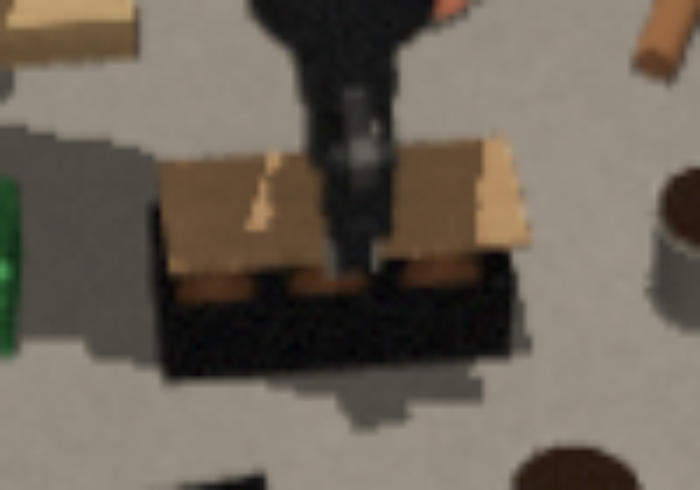

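```bash
cat >> h.py <<'E'
def wray(u,v,z,P):
    m=camera_model("wrist");K=m["camera_matrix"];T=m["tool_from_camera"]
    a=(u-K[0,2])/K[0,0];b=(v-K[1,2])/K[1,1];r=np.hypot(a,b)+1e-12
    c=np.array([a/r*np.sin(r),b/r*np.sin(r),np.cos(r)])
    o=P[1]@T[:3,3]+P[0]; d=P[1]@T[:3,:3]@c
    return o+d*(z-o[2])/d[2]
E
python3 - <<'E'
from h import *
s=monitor.read_state();P=(np.array([.6090,-.0717,.0406]),s["orientation"])
W=cloud("wrist",np.load("pics/wrist_8.npy"),P)
for u,v in[(320,120),(320,330),(260,150),(380,150)]:print(np.round(W[v,u],4))
f=lambda x,y:((x+.5)/4.7-.5+235,(y+.5)/4.7-.5+85)
for nm,x,y,z in[("tray L",126,78,.05),("tray R",688,78,.05),("trayb L",190,60,0),("trayb R",640,66,0),("sheet L",66,134,.077),("sheet R",735,134,.077)]:
    u,v=f(x,y);print(nm,round(u,1),round(v,1),wray(u,v,z,P).round(4))
E
```

```text
[ 0.5363 -0.0777  0.0769]
[ 0.6484 -0.0675  0.0761]
[ 0.5507 -0.1017  0.0779]
[ 0.5464 -0.0512  0.0767]
tray L 261.4 101.2 [ 0.5314 -0.1073  0.05  ]
tray R 381.0 101.2 [ 0.5259 -0.048   0.05  ]
trayb L 275.0 97.4 [ 0.5304 -0.1075  0.    ]
trayb R 370.8 98.6 [ 0.5254 -0.045   0.    ]
sheet L 248.6 113.1 [ 0.5355 -0.1075  0.077 ]
sheet R 391.0 113.1 [ 0.5302 -0.0486  0.077 ]
```

```bash
python3 go.py .6048 -.071 .024 95.3; python3 -m creep '[[[6,0,-4,0,-1],[5,0,0,0,-1],[0,0,0,0,-1],[0,0,0,0,-1]]]';  python3 go.py .6048 -.071 .024 95.3
```

```text
9.15 [ 0.6087 -0.0715  0.0404] [[0.021, -0.091, 0.996], [0.003, 0.996, 0.091], [-1.0, 0.001, 0.021]] [ 0.7  1.2 -0.3] 0.058
shift now mm [16.3  0.9 -4.2] dist 17 turn -0.0018 cur yaw 95.2
shift after turn [16.3  0.9 -4.2] q [  -8.   36.  101.    0.   42. -104.]
time: 9.48
ee_pos: [0.6038, -0.0718, 0.0279]
orientation: [[0.02, -0.091, 0.996], [0.003, 0.996, 0.09], [-1.0, 0.001, 0.02]]
contact_force: [1.0, 1.0, -0.8]
opening: 0.0583
9.48 [ 0.6038 -0.0718  0.0279] [[0.02, -0.091, 0.996], [0.003, 0.996, 0.09], [-1.0, 0.001, 0.02]] [ 1.   1.  -0.8] 0.0583
shift now mm [3.9 0.7 1. ] dist 4 turn -0.0019 cur yaw 95.19
shift after turn [3.9 0.7 1. ] q [  -8.   37.  102.    1.   41. -104.]
```

```bash
python3 -m creep '[[[3,0.8,1,0,-1],[0,0,0,0,-1],[0,0,0,0,-1]]]';  python3 go.py .6048 -.071 .024 95.3;python3 - <<'E'
from h import *
p,d,W=snap("wrist","9");snap("side","9");st()
cv2.imwrite("pics/side_9z.png",cv2.resize(cv2.imread("pics/side_9.png")[190:260,280:380],None,fx=7,fy=7))
cv2.imwrite("pics/w9z.png",cv2.resize(cv2.imread("pics/wrist_9.png")[85:135,235:405],None,fx=4.7,fy=4.7,interpolation=cv2.INTER_NEAREST))
E
```

```text
time: 9.73
ee_pos: [0.6044, -0.0706, 0.024]
orientation: [[0.019, -0.091, 0.996], [0.003, 0.996, 0.091], [-1.0, 0.001, 0.019]]
contact_force: [-0.1, 0.7, -1.1]
opening: 0.0579
9.73 [ 0.6044 -0.0706  0.024 ] [[0.019, -0.091, 0.996], [0.003, 0.996, 0.091], [-1.0, 0.001, 0.019]] [-0.1  0.7 -1.1] 0.0579
shift now mm [ 0.  -0.4  0.4] dist 1 turn -0.0018 cur yaw 95.2
shift after turn [ 0.  -0.4  0.4] q [  -8.   37.  101.    1.   41. -104.]
9.83 [ 0.6044 -0.0706  0.0242] [[0.019, -0.091, 0.996], [0.003, 0.996, 0.09], [-1.0, 0.001, 0.019]] [ 0.4  0.1 -0.3] 0.0578
```

View pics/w9z.png

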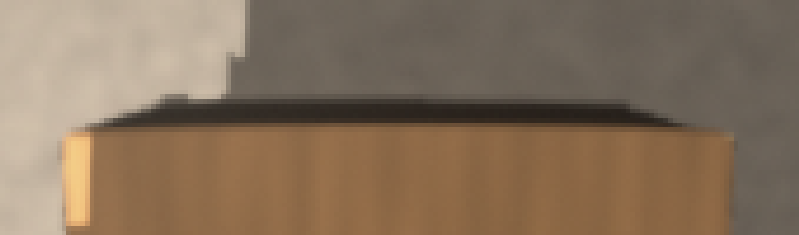

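View pics/side_9z.png

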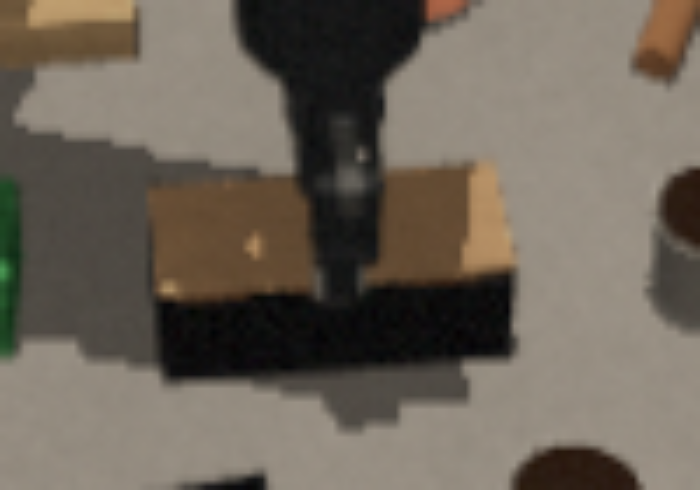

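```bash
python3 -m creep '[[[2.5,-0.5,0.4,0,-1],[0,0,0,0,-1],[0,0,0,0,-1]]]';  python3 go.py .6048 -.071 .022 95.3; python3 -m creep '[[[0,0,0,0,1],[0,0,0,0,1],[0,0,0,0,1],[0,0,0,0,1],[-10,0,0,0,1],[-20,0,0,0,1]]]'
python3 - <<'E'
from h import *
p,d,W=snap("wrist","10");snap("side","10");snap("scene","10");st()
cv2.imwrite("pics/side_10z.png",cv2.resize(cv2.imread("pics/side_10.png")[190:260,280:380],None,fx=7,fy=7))
cv2.imwrite("pics/scene_10z.png",cv2.resize(cv2.imread("pics/scene_10.png")[150:250,260:360],None,fx=6,fy=6))
E
```

```text
time: 10.08
ee_pos: [0.6053, -0.071, 0.0225]
orientation: [[0.02, -0.091, 0.996], [0.003, 0.996, 0.091], [-1.0, 0.001, 0.02]]
contact_force: [-0.5, -0.4, 0.6]
opening: 0.0579
10.08 [ 0.6053 -0.071   0.0225] [[0.02, -0.091, 0.996], [0.003, 0.996, 0.091], [-1.0, 0.001, 0.02]] [-0.5 -0.4  0.6] 0.0579
shift now mm [ 0.5  0.1 -0.5] dist 1 turn -0.0018 cur yaw 95.2
shift after turn [ 0.5  0.1 -0.5] q [  -8.   37.  101.    1.   40. -104.]
time: 10.58
ee_pos: [0.6024, -0.0709, 0.05]
orientation: [[0.014, -0.091, 0.996], [0.004, 0.996, 0.091], [-1.0, 0.003, 0.014]]
contact_force: [0.1, -0.4, 0.0]
opening: 0.0855
10.73 [ 0.6053 -0.0714  0.0529] [[0.021, -0.091, 0.996], [0.003, 0.996, 0.091], [-1.0, 0.001, 0.021]] [ 0.4  0.  -0.9] 0.086
```

View pics/wrist_10.png

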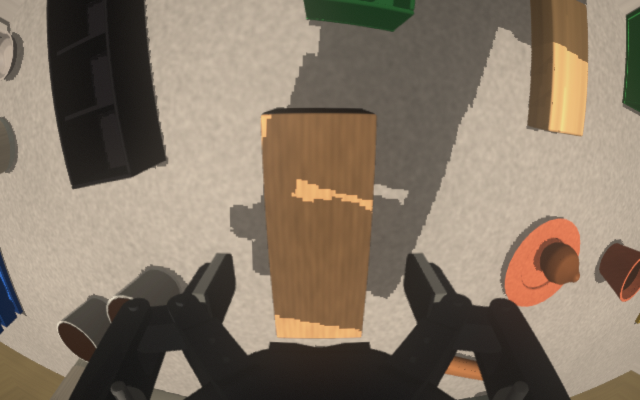

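View pics/side_10z.png

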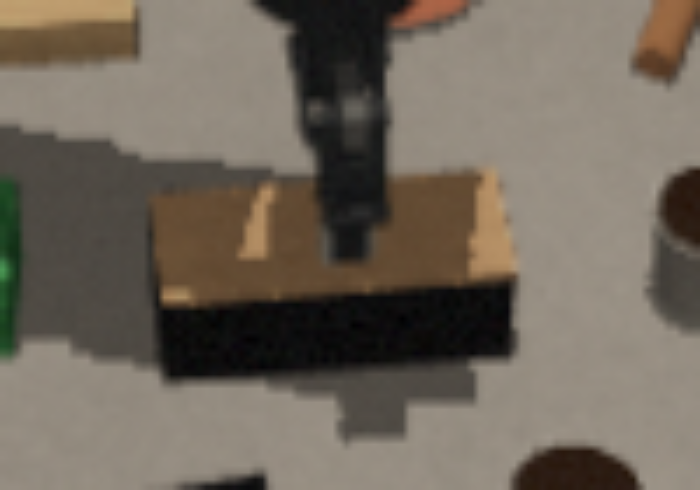

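View pics/scene_10z.png

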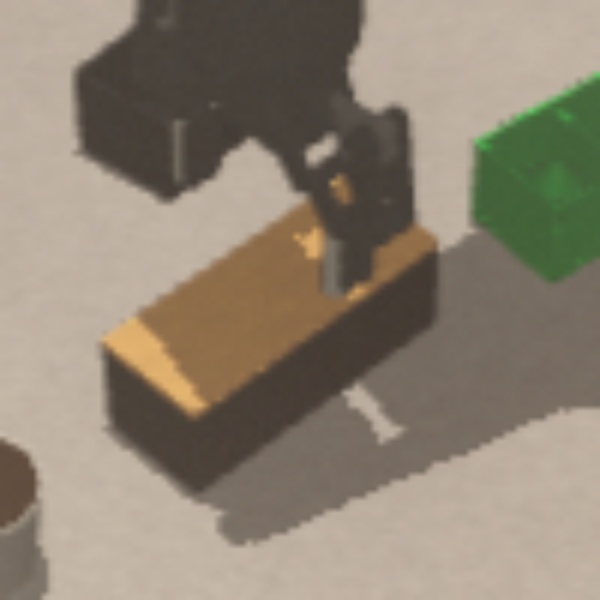

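```bash
python3 -m creep '[[[-30,0,0,0,1],[-35,0,0,0,1],[-20,0,0,0,1],[0,0,0,0,1],[0,0,0,0,1]]]'; python3 go.py .508 -.237 .15 102.3
python3 - <<'E'
from fit import *
st()
s=monitor.read_state();P=(s["ee_pos"],s["orientation"])
p,d,W=snap("wrist","11");st()
p=p[:,:,::-1].astype(int)
m=fill(comp((p[:,:,2]-p[:,:,0]>38),(318,200)))
print([np.round(W[v,u],4) for u,v in[(318,150),(318,200),(318,250)]])
r=fit("wrist",m,(.605,-.071,.09),.15,.06,.05,.056,project=lambda X:wproj(X,P));print(r[0],np.degrees(r[0][2]),r[1:])
E
```

```text
time: 11.15
ee_pos: [0.6012, -0.0714, 0.1385]
orientation: [[0.016, -0.09, 0.996], [0.004, 0.996, 0.09], [-1.0, 0.002, 0.016]]
contact_force: [0.3, 0.4, -0.2]
opening: 0.0854
11.15 [ 0.6012 -0.0714  0.1385] [[0.016, -0.09, 0.996], [0.004, 0.996, 0.09], [-1.0, 0.002, 0.016]] [ 0.3  0.4 -0.2] 0.0854
shift now mm [ -13.6 -156.5 -107.6] dist 190 turn -0.1241 cur yaw 95.19
shift after turn [ -13.9 -142.  -126.1] q [  -8.   27.   99.    0.   53. -104.]
11.15 [ 0.6012 -0.0714  0.1385] [[0.016, -0.09, 0.996], [0.004, 0.996, 0.09], [-1.0, 0.002, 0.016]] [ 0.3  0.4 -0.2] 0.0854
11.2 [ 0.6013 -0.0713  0.1383] [[0.016, -0.091, 0.996], [0.004, 0.996, 0.091], [-1.0, 0.002, 0.016]] [ 0.4  0.  -0.1] 0.0853
[array([ 0.5631, -0.0754,  0.0555]), array([ 0.606 , -0.0715,  0.0551]), array([ 0.6538, -0.0673,  0.0556])]
[ 0.6034216  -0.07126258  0.09043733] 5.181677304941106 (np.float64(234.7372549019608), np.float64(11771.0))
```

View pics/wrist_11.png

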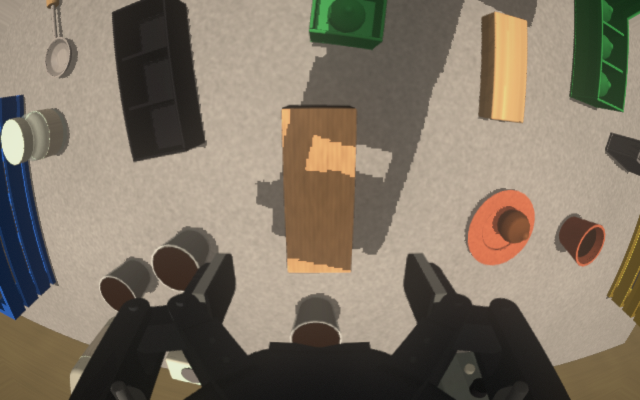

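```bash
python3 -m creep '[[[-3,-32,-22,0,1],[-3,-32,-22,0,1],[-3,-32,-22,0,1],[-3,-32,-22,0,1],[0,-22,-15,-0.06,1],[0,-6,-4,-0.06,1],[0,0,0,0,1],[0,0,0,0,1]]]'; python3 -m creep '[[[0,0,0,0,1],[0,0,0,0,1]]]'; python3 go.py .508 -.237 .15 102.3
python3 - <<'E'
from fit import *
s=st();P=(s["ee_pos"],s["orientation"])
p,d,W=snap("wrist","12");st()
p=p[:,:,::-1].astype(int)
c=wproj(np.array([[.508,-.237,.0]]),P)[0].astype(int);print(c)
m=fill(comp(p.max(2)<80,(int(c[0]),int(c[1])-40)))
r=fit("wrist",m,(.508,-.237,.21),.15,.06,0,.05,project=lambda X:wproj(X,P));print(r[0],np.degrees(r[0][2]),r[1:])
vis=p.astype(np.uint8).copy();cv2.polylines(vis,[cv2.convexHull(wproj(boxpts(*r[0],.15,.06,0,.05),P).astype(np.float32)).astype(int)],True,(255,255,0),1)
cc,_=cv2.findContours(m.astype(np.uint8),0,1);cv2.drawContours(vis,cc,-1,(0,0,255),1)
cv2.imwrite("pics/wrist_12f.png",vis)
E
```

```text
time: 11.87
ee_pos: [0.5005, -0.2394, 0.1363]
orientation: [[0.002, -0.216, 0.976], [0.01, 0.976, 0.216], [-1.0, 0.01, 0.004]]
contact_force: [0.6, -0.3, 0.2]
opening: 0.0854
time: 12.03
ee_pos: [0.5001, -0.238, 0.1344]
orientation: [[-0.001, -0.214, 0.977], [0.012, 0.977, 0.214], [-1.0, 0.012, 0.002]]
contact_force: [-0.2, -0.3, 0.4]
opening: 0.0855
12.03 [ 0.5001 -0.238   0.1344] [[-0.001, -0.214, 0.977], [0.012, 0.977, 0.214], [-1.0, 0.012, 0.002]] [-0.2 -0.3  0.4] 0.0855
shift now mm [-15.6  -0.5   7.9] dist 17 turn 0.0006 cur yaw 102.33
shift after turn [-15.6  -0.5   7.9] q [ -27.   24.  105.    1.   51. -130.]
12.03 [ 0.5001 -0.238   0.1344] [[-0.001, -0.214, 0.977], [0.012, 0.977, 0.214], [-1.0, 0.012, 0.002]] [-0.2 -0.3  0.4] 0.0855
12.08 [ 0.5002 -0.2378  0.1344] [[-0.001, -0.214, 0.977], [0.012, 0.977, 0.214], [-1.0, 0.012, 0.002]] [ 0.1  0.8 -0.4] 0.0855
[316 187]
[ 0.5063383  -0.23652529  0.21328652] 12.220417429039001 (np.float64(299.89019607843136), np.float64(11215.0))
```

View pics/wrist_12f.png

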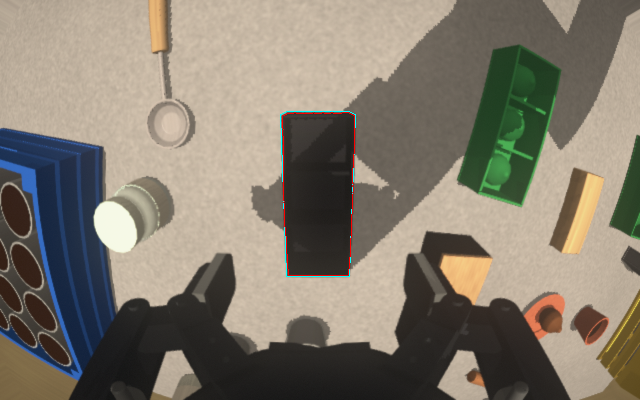

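```bash
python3 -m creep '[[[30,0.5,6,0,1],[35,0,0,0,1],[35,0,0,0,1],[15,0,0,0,1],[0,0,0,0,1],[0,0,0,0,1]]]'; python3 go.py .5063 -.236 -.007 102.3
```

```text
time: 12.58
ee_pos: [0.5125, -0.2307, 0.0171]
orientation: [[0.006, -0.218, 0.976], [0.009, 0.976, 0.218], [-1.0, 0.008, 0.008]]
contact_force: [-0.4, -0.5, 0.0]
opening: 0.0853
12.58 [ 0.5125 -0.2307  0.0171] [[0.006, -0.218, 0.976], [0.009, 0.976, 0.218], [-1.0, 0.008, 0.008]] [-0.4 -0.5  0. ] 0.0853
shift now mm [24.  -4.  -7.4] dist 25 turn 0.0055 cur yaw 102.62
shift after turn [24.  -4.  -7.3] q [ -26.   35.  107.    1.   38. -129.]
```

```bash
python3 -m creep '[[[8,-4,-7,0.006,1],[8,0,0,0,1],[7,0,0,0,1],[0,0,0,0,1]]]'; python3 go.py .5063 -.236 -.007 102.3
```

```text
time: 12.92
ee_pos: [0.509, -0.2366, -0.0044]
orientation: [[0.011, -0.213, 0.977], [0.007, 0.977, 0.213], [-1.0, 0.004, 0.012]]
contact_force: [0.1, -0.2, -0.5]
opening: 0.0852
12.92 [ 0.509  -0.2366 -0.0044] [[0.011, -0.213, 0.977], [0.007, 0.977, 0.213], [-1.0, 0.004, 0.012]] [ 0.1 -0.2 -0.5] 0.0852
shift now mm [ 2.6  1.1 -2.6] dist 4 turn 0.0002 cur yaw 102.31
shift after turn [ 2.6  1.1 -2.6] q [ -27.   37.  107.    1.   35. -130.]
```

```bash
python3 -m creep '[[[2.6,0.8,-2.5,0,1],[0,0,0,0,1],[0,0,0,0,-1],[0,0,0,0,-1],[0,0,0,0,-1],[0,0,0,0,-1],[0,0,0,0,-1],[0,0,0,0,-1]]]'; python3 go.py .5063 -.236 -.007 102.3;python3 - <<'E'
from h import *
p,d,W=snap("wrist","13")
E
```

```text
time: 13.58
ee_pos: [0.5074, -0.2374, -0.0052]
orientation: [[0.014, -0.212, 0.977], [0.005, 0.977, 0.212], [-1.0, 0.002, 0.015]]
contact_force: [0.2, 0.3, -2.2]
opening: 0.0587
13.58 [ 0.5074 -0.2374 -0.0052] [[0.014, -0.212, 0.977], [0.005, 0.977, 0.212], [-1.0, 0.002, 0.015]] [ 0.2  0.3 -2.2] 0.0587
shift now mm [ 1.8  1.6 -0.8] dist 3 turn -0.0007 cur yaw 102.26
shift after turn [ 1.8  1.6 -0.8] q [ -27.   37.  108.    1.   34. -130.]
```

View pics/wrist_13.png

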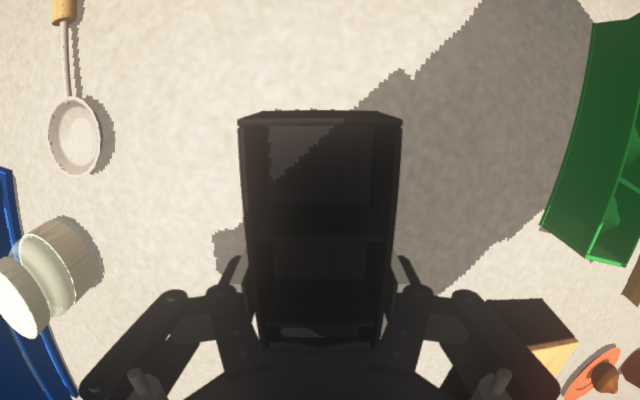

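```bash
python3 -m creep '[[[-10,0,0,0,-1],[-25,0,0,0,-1],[-35,0,0,0,-1],[-35,0,0,0,-1],[-15,0,0,0,-1],[0,0,0,0,-1],[0,0,0,0,-1]]]'; python3 go.py .6053 -.0714 .115 95.2;python3 - <<'E'
from h import *
s=st();P=(s["ee_pos"],s["orientation"])
p,d,W=snap("wrist","14")
T=(W-P[0])@P[1]*1000
for u,v in [(245,150),(247,200),(318,120),(395,150),(393,200),(318,112)]:print(u,v,T[v,u].round(1),W[v,u].round(4))
E
```

```text
time: 14.22
ee_pos: [0.5038, -0.237, 0.1209]
orientation: [[0.01, -0.212, 0.977], [0.007, 0.977, 0.212], [-1.0, 0.005, 0.011]]
contact_force: [-0.4, -0.2, -2.4]
opening: 0.059
14.22 [ 0.5038 -0.237   0.1209] [[0.01, -0.212, 0.977], [0.007, 0.977, 0.212], [-1.0, 0.005, 0.011]] [-0.4 -0.2 -2.4] 0.059
shift now mm [  8.1 140.2 134.3] dist 194 turn 0.1234 cur yaw 102.27
shift after turn [  7.9 155.7 116. ] q [ -27.   25.  106.    1.   49. -130.]
14.22 [ 0.5038 -0.237   0.1209] [[0.01, -0.212, 0.977], [0.007, 0.977, 0.212], [-1.0, 0.005, 0.011]] [-0.4 -0.2 -2.4] 0.059
245 150 [-56.5 -26.6 -63. ] [ 0.4473 -0.2767  0.1765]
247 200 [-56.8 -26.9 -43.9] [ 0.466  -0.2731  0.1771]
318 120 [-57.2   0.  -73.4] [ 0.4315 -0.253   0.1773]
395 150 [-55.7  28.2 -62.8] [ 0.4359 -0.2232  0.176 ]
393 200 [-55.7  28.6 -43.5] [ 0.4547 -0.2186  0.1762]
318 112 [-29.9  -0.1 -75.1] [ 0.4302 -0.2533  0.1499]
```

View pics/wrist_14.png

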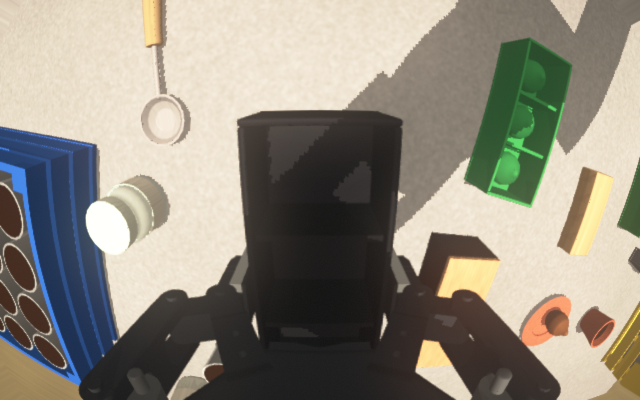

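```bash
python3 -m creep '[[[0,20,20,0,-1],[0,28,27,0,-1],[0,28,27,0,-1],[0,28,27,0.04,-1],[0,16,15,0.04,-1],[0,8,8,0.04,-1],[0,0,0,0,-1],[0,0,0,0,-1]]]'; python3 -m creep '[[[0,0,0,0,-1],[0,0,0,0,-1]]]'; python3 go.py .6045 -.072 .08 95.2
```

```text
time: 14.93
ee_pos: [0.5958, -0.079, 0.109]
orientation: [[-0.009, -0.086, 0.996], [0.011, 0.996, 0.086], [-1.0, 0.012, -0.008]]
contact_force: [0.0, -0.2, -2.2]
opening: 0.0594
time: 15.1
ee_pos: [0.5936, -0.0795, 0.1065]
orientation: [[-0.013, -0.087, 0.996], [0.011, 0.996, 0.087], [-1.0, 0.013, -0.012]]
contact_force: [0.2, -0.4, -2.0]
opening: 0.0589
15.1 [ 0.5936 -0.0795  0.1065] [[-0.013, -0.087, 0.996], [0.011, 0.996, 0.087], [-1.0, 0.013, -0.012]] [ 0.2 -0.4 -2. ] 0.0589
shift now mm [26.5  6.1 11.8] dist 30 turn -0.0033 cur yaw 95.01
shift after turn [26.5  6.1 11.8] q [  -9.   30.  100.    1.   51. -104.]
```

```bash
python3 -m creep '[[[15,3,6,0,-1],[15,3,6,0,-1],[0,0,0,0,-1]]]'; python3 -c "
from h import *
st();grab_frame('side');st();grab_frame('side');st()"
```

```text
time: 15.35
ee_pos: [0.6031, -0.0751, 0.0755]
orientation: [[-0.014, -0.085, 0.996], [0.011, 0.996, 0.085], [-1.0, 0.012, -0.013]]
contact_force: [-0.6, 0.3, -2.2]
opening: 0.0593
15.35 [ 0.6031 -0.0751  0.0755] [[-0.014, -0.085, 0.996], [0.011, 0.996, 0.085], [-1.0, 0.012, -0.013]] [-0.6  0.3 -2.2] 0.0593
15.4 [ 0.603  -0.0755  0.0765] [[-0.014, -0.085, 0.996], [0.011, 0.996, 0.085], [-1.0, 0.012, -0.013]] [ 0.7  0.2 -2.1] 0.0592
15.45 [ 0.6035 -0.0756  0.0774] [[-0.013, -0.085, 0.996], [0.011, 0.996, 0.085], [-1.0, 0.012, -0.012]] [-0.2  0.2 -2.1] 0.0588
```

```bash
python3 -m creep '[[[-10,0,0,0,-1],[-10,0,0,0,-1],[-10,0,0,0,-1],[-10,0,0,0,-1],[-10,0,0,0,-1],[-10,0,0,0,-1],[-10,0,0,0,-1],[-10,0,0,0,-1]]]'; python3 -m creep '[[[40,0,0,0,-1],[40,0,0,0,-1],[0,0,0,0,-1],[0,0,0,0,-1]]]'
```

```text
time: 16.12
ee_pos: [0.6042, -0.0787, 0.1696]
orientation: [[-0.008, -0.083, 0.997], [0.01, 0.996, 0.083], [-1.0, 0.011, -0.008]]
contact_force: [-0.2, 0.6, -1.9]
opening: 0.0592
time: 16.45
ee_pos: [0.6104, -0.0787, 0.0977]
orientation: [[0.006, -0.084, 0.996], [0.008, 0.996, 0.083], [-1.0, 0.007, 0.007]]
contact_force: [0.5, 0.4, -2.6]
opening: 0.059
```

```bash
python3 -m creep '[[[-10,0,0,0,-1],[-10,0,0,0,-1],[-10,0,0,0,-1],[-10,0,0,0,-1],[40,0,0,0,-1],[10,0,0,0,-1],[0,0,0,0,-1],[0,0,0,0,-1]]]';  python3 go.py .6045 -.072 .075 95.2
```

```text
time: 17.12
ee_pos: [0.6183, -0.0798, 0.1067]
orientation: [[0.024, -0.084, 0.996], [0.005, 0.996, 0.084], [-1.0, 0.003, 0.025]]
contact_force: [0.0, 0.5, -1.9]
opening: 0.0591
17.12 [ 0.6183 -0.0798  0.1067] [[0.024, -0.084, 0.996], [0.005, 0.996, 0.084], [-1.0, 0.003, 0.025]] [ 0.   0.5 -1.9] 0.0591
shift now mm [ 31.4   8.9 -13.9] dist 35 turn -0.0068 cur yaw 94.81
shift after turn [ 31.4   8.9 -13.8] q [  -9.   31.   98.    1.   50. -104.]
```

```bash
python3 -m creep '[[[10,4,-7,-0.007,-1],[10,5,-7,0,-1],[8,0,0,0,-1],[0,0,0,0,-1],[0,0,0,0,-1]]]';  python3 go.py .6045 -.072 .075 95.2
python3 - <<'E'
from h import *
p,d,W=snap("wrist","15");snap("side","15");snap("scene","15");st()
cv2.imwrite("pics/side_15z.png",cv2.resize(cv2.imread("pics/side_15.png")[180:260,280:380],None,fx=7,fy=7))
cv2.imwrite("pics/scene_15z.png",cv2.resize(cv2.imread("pics/scene_15.png")[150:250,260:360],None,fx=6,fy=6))
E
```

```text
time: 17.53
ee_pos: [0.6051, -0.0717, 0.0811]
orientation: [[0.029, -0.092, 0.995], [0.004, 0.996, 0.092], [-1.0, 0.001, 0.03]]
contact_force: [0.2, -0.0, -1.7]
opening: 0.0591
17.53 [ 0.6051 -0.0717  0.0811] [[0.029, -0.092, 0.995], [0.004, 0.996, 0.092], [-1.0, 0.001, 0.03]] [ 0.2 -0.  -1.7] 0.0591
shift now mm [ 6.1 -0.3 -0.9] dist 6 turn 0.0017 cur yaw 95.29
shift after turn [ 6.1 -0.3 -0.9] q [  -8.   32.  101.    1.   46. -104.]
17.68 [ 0.6057 -0.0719  0.0815] [[0.03, -0.092, 0.995], [0.004, 0.996, 0.092], [-1.0, 0.001, 0.031]] [ 0.2  0.2 -2.1] 0.059
```

View pics/wrist_15.png

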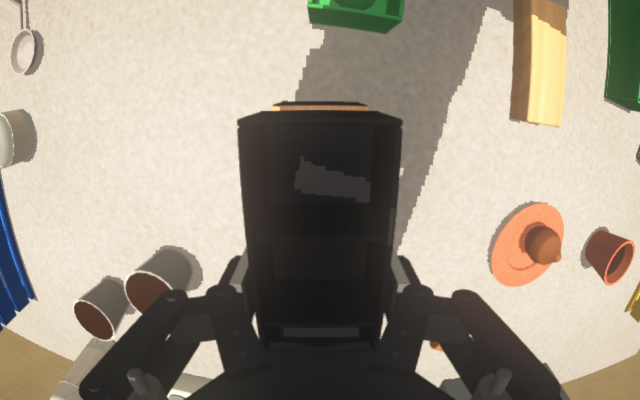

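View pics/side_15z.png

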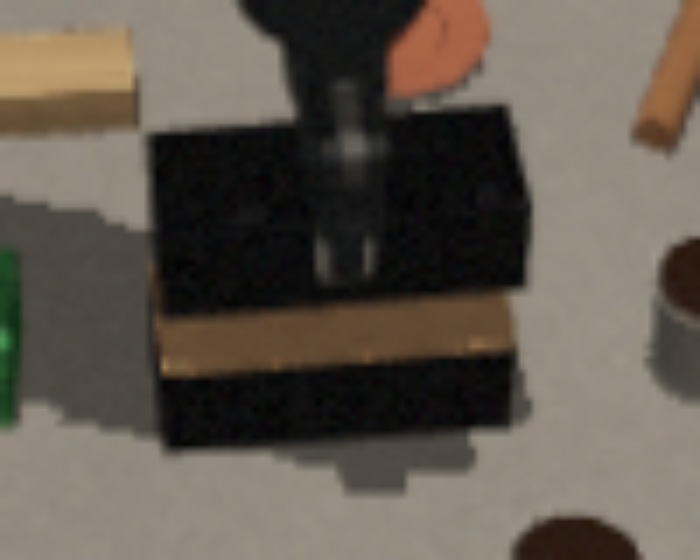

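View pics/scene_15z.png

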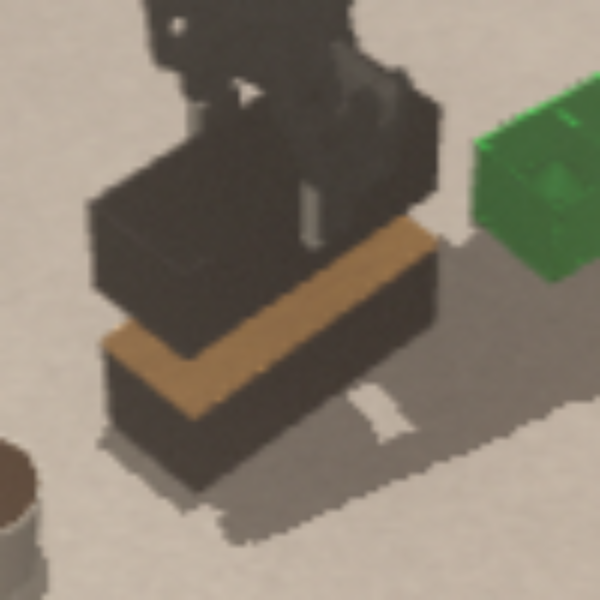

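```bash
python3 -m creep '[[[-35,0,0,0,-1],[-25,0,0,0,-1],[0,0,0,0,-1],[0,0,0,0,-1],[10,0,0,0,-1],[10,0,0,0,-1],[10,0,0,0,-1],[10,0,0,0,-1]]]';  python3 go.py .6045 -.072 .075 95.2
```

```text
time: 18.35
ee_pos: [0.6061, -0.0726, 0.0996]
orientation: [[0.031, -0.091, 0.995], [0.004, 0.996, 0.091], [-1.0, 0.001, 0.031]]
contact_force: [-0.7, -0.0, -1.4]
opening: 0.0592
18.35 [ 0.6061 -0.0726  0.0996] [[0.031, -0.091, 0.995], [0.004, 0.996, 0.091], [-1.0, 0.001, 0.031]] [-0.7 -0.  -1.4] 0.0592
shift now mm [24.5  0.7 -2.3] dist 25 turn 0.0008 cur yaw 95.25
shift after turn [24.5  0.7 -2.3] q [  -8.   30.  101.    1.   48. -104.]
```

```bash
python3 -m creep '[[[0,0,-5,0,-1],[0,0,-5,0,-1],[0,0,-5,0,-1],[0,0,-5,0,-1],[0,0,-5,0,-1],[0,0,-5,0,-1],[0,0,-5,0,-1],[0,0,-5,0,-1]]]'; python3 -m creep '[[[0,0,35,0,-1],[0,0,0,0,-1],[0,0,0,0,-1]]]';  python3 go.py .6045 -.072 .075 95.2
```

```text
time: 19.02
ee_pos: [0.5586, -0.076, 0.092]
orientation: [[0.021, -0.092, 0.996], [0.005, 0.996, 0.092], [-1.0, 0.003, 0.021]]
contact_force: [1.1, -0.1, -1.6]
opening: 0.0591
time: 19.27
ee_pos: [0.5894, -0.0728, 0.0927]
orientation: [[0.017, -0.091, 0.996], [0.006, 0.996, 0.091], [-1.0, 0.004, 0.017]]
contact_force: [-0.2, 0.3, -3.5]
opening: 0.0593
19.27 [ 0.5894 -0.0728  0.0927] [[0.017, -0.091, 0.996], [0.006, 0.996, 0.091], [-1.0, 0.004, 0.017]] [-0.2  0.3 -3.5] 0.0593
shift now mm [18.  -0.7 14.8] dist 23 turn 0.0002 cur yaw 95.21
shift after turn [18.  -0.7 14.8] q [  -8.   30.  102.    1.   47. -104.]
```

```bash
python3 -m creep '[[[5,0,5,0,-1],[5,0,5,0,-1],[4,0,4,0,-1],[0,0,0,0,-1]]]';  python3 go.py .6045 -.072 .065 95.2
```

```text
time: 19.6
ee_pos: [0.6055, -0.0716, 0.0788]
orientation: [[0.02, -0.091, 0.996], [0.005, 0.996, 0.09], [-1.0, 0.003, 0.021]]
contact_force: [-0.2, 0.8, -1.3]
opening: 0.0595
19.6 [ 0.6055 -0.0716  0.0788] [[0.02, -0.091, 0.996], [0.005, 0.996, 0.09], [-1.0, 0.003, 0.021]] [-0.2  0.8 -1.3] 0.0595
shift now mm [13.8 -0.4 -1.3] dist 14 turn -0.0001 cur yaw 95.2
shift after turn [13.8 -0.4 -1.3] q [  -8.   32.  101.    1.   46. -104.]
```

```bash
python3 -m creep '[[[6,0,-1,0,-1],[5,0,0,0,-1],[4,0,0,0,-1],[0,0,0,0,-1]]]';  python3 go.py .6045 -.072 .06 95.2
python3 - <<'E'
from h import *
p,d,W=snap("wrist","16");snap("side","16");snap("scene","16");st()
cv2.imwrite("pics/side_16z.png",cv2.resize(cv2.imread("pics/side_16.png")[180:260,280:380],None,fx=7,fy=7))
cv2.imwrite("pics/scene_16z.png",cv2.resize(cv2.imread("pics/scene_16.png")[150:250,260:360],None,fx=6,fy=6))
cv2.imwrite("pics/w16z.png",cv2.resize(cv2.imread("pics/wrist_16.png")[85:135,235:405],None,fx=4.7,fy=4.7,interpolation=cv2.INTER_NEAREST))
E
```

```text
time: 19.93
ee_pos: [0.6039, -0.0715, 0.0613]
orientation: [[0.018, -0.091, 0.996], [0.006, 0.996, 0.091], [-1.0, 0.004, 0.019]]
contact_force: [-0.4, -0.2, -2.3]
opening: 0.0592
19.93 [ 0.6039 -0.0715  0.0613] [[0.018, -0.091, 0.996], [0.006, 0.996, 0.091], [-1.0, 0.004, 0.019]] [-0.4 -0.2 -2.3] 0.0592
shift now mm [ 1.3 -0.5  0.5] dist 2 turn -0.0 cur yaw 95.2
shift after turn [ 1.3 -0.5  0.5] q [  -8.   34.  101.    1.   44. -104.]
20.08 [ 0.6047 -0.0716  0.0624] [[0.02, -0.091, 0.996], [0.005, 0.996, 0.091], [-1.0, 0.003, 0.02]] [-0.5  0.1 -2. ] 0.059
```

View pics/w16z.png

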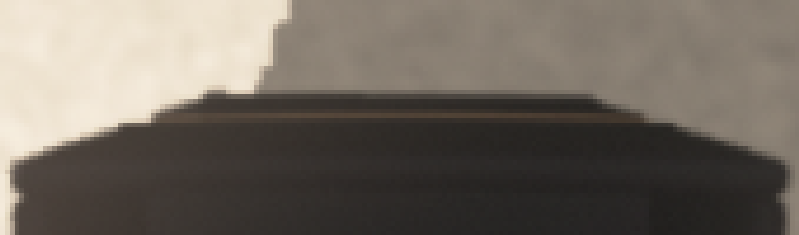

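View pics/side_16z.png

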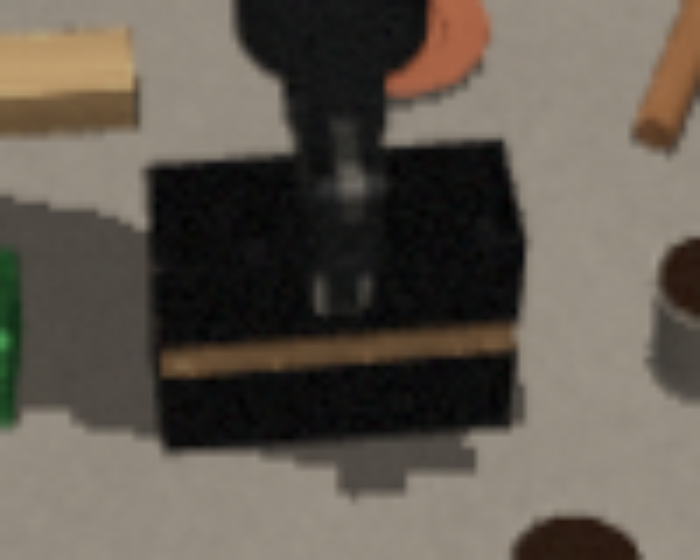

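View pics/scene_16z.png

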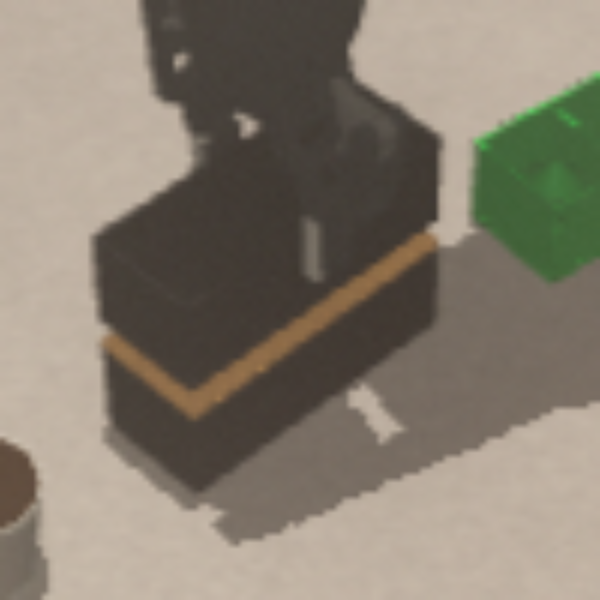

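```bash
python3 -m creep '[[[5,0,0,0,-1],[4,0,0,0,-1],[0,0,0,0,-1]]]';  python3 go.py .6047 -.0716 .05 95.2
```

```text
time: 20.33
ee_pos: [0.6056, -0.0717, 0.0536]
orientation: [[0.022, -0.091, 0.996], [0.005, 0.996, 0.09], [-1.0, 0.003, 0.022]]
contact_force: [1.4, -0.2, -2.0]
opening: 0.059
20.33 [ 0.6056 -0.0717  0.0536] [[0.022, -0.091, 0.996], [0.005, 0.996, 0.09], [-1.0, 0.003, 0.022]] [ 1.4 -0.2 -2. ] 0.059
shift now mm [ 3.6  0.2 -1. ] dist 4 turn -0.0001 cur yaw 95.2
shift after turn [ 3.6  0.2 -1. ] q [  -8.   34.  101.    1.   43. -104.]
```

```bash
python3 -m creep '[[[2,0,-1,0,-1],[1,0,0,0,-1],[0,0,0,0,-1]]]';  python3 go.py .6047 -.0716 .05 95.2
python3 - <<'E'
from h import *
snap("side","17");snap("scene","17");st()
a=cv2.resize(cv2.imread("pics/side_17.png")[190:260,290:370],None,fx=5,fy=5)
b=cv2.resize(cv2.imread("pics/scene_17.png")[165:235,268:343],None,fx=5,fy=5)
cv2.imwrite("pics/both_17z.png",np.hstack([a,b]))
E
```

```text
time: 20.58
ee_pos: [0.6047, -0.0718, 0.0506]
orientation: [[0.022, -0.091, 0.996], [0.005, 0.996, 0.091], [-1.0, 0.003, 0.022]]
contact_force: [-0.9, -0.4, 1.5]
opening: 0.0591
20.58 [ 0.6047 -0.0718  0.0506] [[0.022, -0.091, 0.996], [0.005, 0.996, 0.091], [-1.0, 0.003, 0.022]] [-0.9 -0.4  1.5] 0.0591
shift now mm [0.6 0.2 0. ] dist 1 turn -0.0 cur yaw 95.2
shift after turn [0.6 0.2 0. ] q [  -8.   35.  101.    1.   43. -104.]
20.68 [ 0.6047 -0.0718  0.0507] [[0.022, -0.091, 0.996], [0.005, 0.996, 0.091], [-1.0, 0.003, 0.022]] [-0.8 -0.3  1.3] 0.0589
```

View pics/both_17z.png

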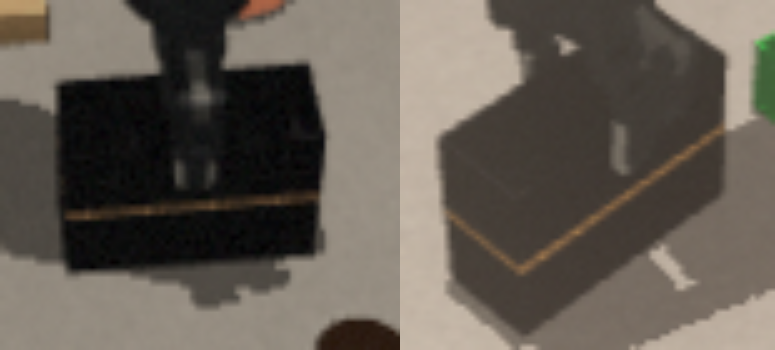

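```bash
python3 -m creep '[[[0,0,0,0,1],[0,0,0,0,1],[0,0,0,0,1],[0,0,0,0,1],[-15,0,0,0,1],[-30,0,0,0,1],[-40,0,0,0,1],[-20,0,0,0,1]]]'
python3 - <<'E'
from fit import *
s=st();P=(s["ee_pos"],s["orientation"])
p,d,W=snap("wrist","18");snap("side","18");snap("scene","18");st()
a=cv2.resize(cv2.imread("pics/side_18.png")[190:260,290:370],None,fx=5,fy=5)
b=cv2.resize(cv2.imread("pics/scene_18.png")[165:235,268:343],None,fx=5,fy=5)
cv2.imwrite("pics/both_18z.png",np.hstack([a,b]))
E
python3 go.py .513 .362 .25 95
```

```text
time: 21.35
ee_pos: [0.5995, -0.0719, 0.1536]
orientation: [[0.013, -0.09, 0.996], [0.006, 0.996, 0.09], [-1.0, 0.005, 0.014]]
contact_force: [0.7, 0.0, 0.2]
opening: 0.0852
21.35 [ 0.5995 -0.0719  0.1536] [[0.013, -0.09, 0.996], [0.006, 0.996, 0.09], [-1.0, 0.005, 0.014]] [0.7 0.  0.2] 0.0852
21.5 [ 0.5994 -0.0719  0.152 ] [[0.014, -0.09, 0.996], [0.006, 0.996, 0.09], [-1.0, 0.005, 0.014]] [-0.1  0.3  0. ] 0.0854
21.5 [ 0.5994 -0.0719  0.152 ] [[0.014, -0.09, 0.996], [0.006, 0.996, 0.09], [-1.0, 0.005, 0.014]] [-0.1  0.3  0. ] 0.0854
shift now mm [-96.4 440.4 -45.4] dist 453 turn 0.0033 cur yaw 95.19
shift after turn [-96.4 440.3 -46.8] q [  -8.   26.   99.    1.   54. -104.]
```

View pics/both_18z.png

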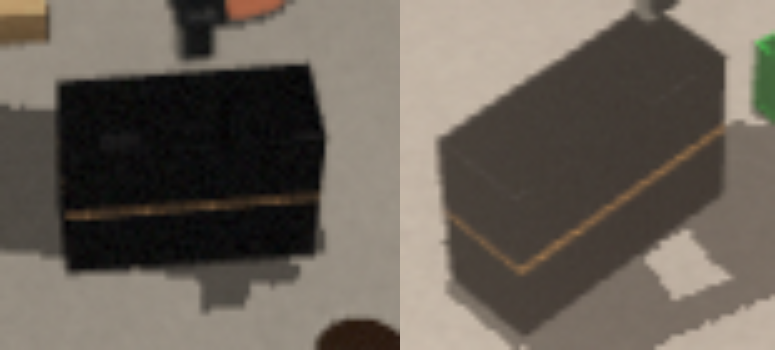

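View pics/wrist_18.png

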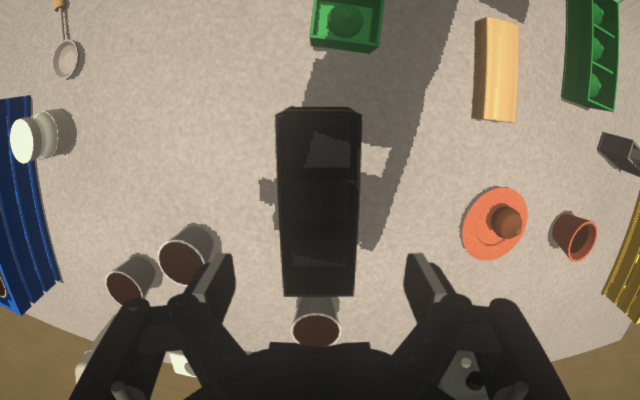

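```bash
python3 -m creep '[[[-8,38,-6,0,1],[-8,38,-6,0,1],[-8,38,-6,0,1],[-8,38,-6,0,1],[-8,38,-6,0,1],[-8,38,-6,0,1],[-8,38,-6,0,1],[-8,38,-6,0,1]]]'; python3 -m creep '[[[0,38,-6,0,1],[0,35,-6,0,1],[0,20,-3,0,1],[0,8,0,0,1],[0,0,0,0,1]]]'
python3 - <<'E'
from h import *
s=st()
p,d,W=snap("wrist","19")
E
python3 go.py .513 .362 .22 95
```

```text
time: 22.17
ee_pos: [0.5165, 0.2293, 0.2056]
orientation: [[-0.003, -0.077, 0.997], [0.001, 0.997, 0.077], [-1.0, 0.002, -0.003]]
contact_force: [0.8, -0.2, 0.5]
opening: 0.0855
time: 22.58
ee_pos: [0.487, 0.3393, 0.1996]
orientation: [[-0.01, -0.085, 0.996], [-0.001, 0.996, 0.085], [-1.0, -0.0, -0.01]]
contact_force: [0.3, 0.5, 0.0]
opening: 0.0854
22.58 [0.487  0.3393 0.1996] [[-0.01, -0.085, 0.996], [-0.001, 0.996, 0.085], [-1.0, -0.0, -0.01]] [0.3 0.5 0. ] 0.0854
22.63 [0.487  0.3382 0.1994] [[-0.01, -0.084, 0.996], [-0.002, 0.996, 0.084], [-1.0, -0.001, -0.01]] [-0.1 -0.5 -0.2] 0.0856
shift now mm [-20.9  21.5  27.7] dist 41 turn -0.0027 cur yaw 94.84
shift after turn [-20.9  21.4  27.8] q [ 33.  22.  98.   0.  61. -61.]
```

View pics/wrist_19.png

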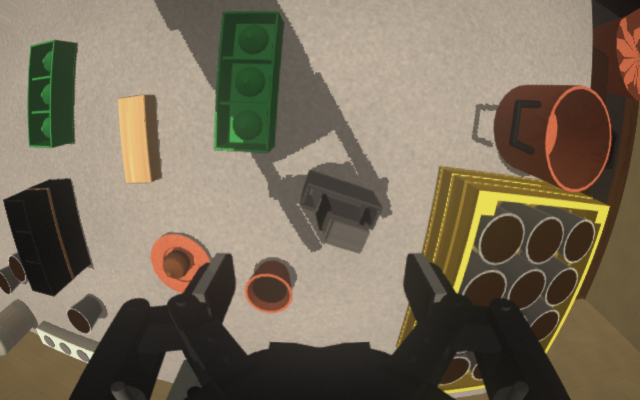

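Run:
```python
from h import *
s=monitor.read_state();P=(np.array([.487,.339,.1995]),s["orientation"])
W=cloud("wrist",np.load("pics/wrist_19.npy"),P)
p=cv2.imread("pics/wrist_19.png")
cv2.imwrite("pics/w19z.png",cv2.resize(p[155:265,285:400],None,fx=6,fy=5.4,interpolation=cv2.INTER_CUBIC))
R=np.zeros(p.shape[:2],bool);R[155:265,285:400]=1
for lo,hi in((.05,.07),(.125,.15),(.07,.12)):
    m=R&(W[...,2]>lo)&(W[...,2]<hi); q=W[m]
    (c,sz,a)=cv2.minAreaRect((q[:,:2]*1000).astype(np.float32));print(lo,len(q),c,sz,a,np.median(q[:,2]).round(4))
```

```text
0.05 1007 (512.286376953125, 364.05804443359375) (84.46619415283203, 29.073867797851562) 76.66474151611328 0.0607
0.125 1134 (512.2686767578125, 363.32598876953125) (34.15187454223633, 22.441518783569336) 76.00517272949219 0.137
0.07 559 (511.9756774902344, 362.4345397949219) (51.04294967651367, 24.453170776367188) 75.95024108886719 0.0988
```

View pics/w19z.png

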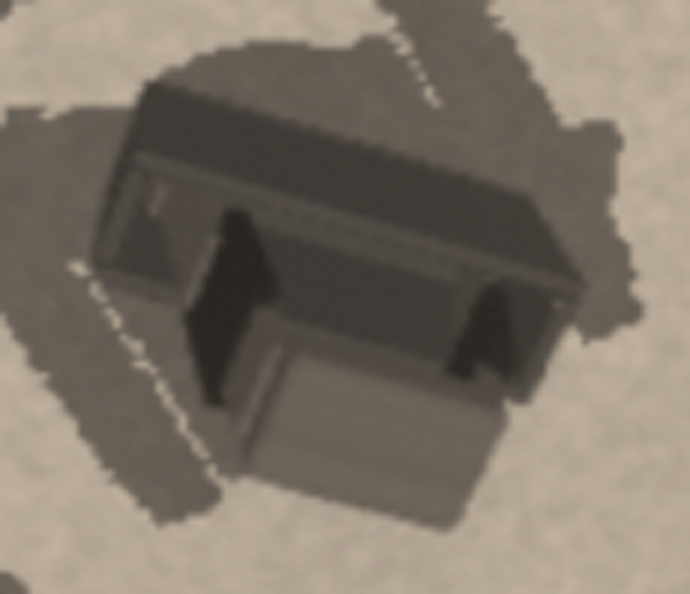

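```bash
python3 - <<'E'
from h import *
s=monitor.read_state();P=(np.array([.487,.339,.1995]),s["orientation"])
W=cloud("wrist",np.load("pics/wrist_19.npy"),P)
p=cv2.imread("pics/wrist_19.png").astype(int)
a=np.radians(76.3);ax=np.array([np.cos(a),np.sin(a)]);nx=np.array([np.sin(a),-np.cos(a)])
D=W[...,:2]-[.5123,.3633];u=D@ax;v=D@nx
m=(W[...,2]>.03)&(W[...,2]<.3)&(abs(v)<.06)&(u>.044)&(u<.2)
q=np.where(m);i=np.argsort(u[m])[:5];print('crate u',u[m][i],v[m][i],W[m][i].round(3))
m=(W[...,2]>.03)&(abs(v)<.06)&(u<-.044)&(u>-.2);i=np.argsort(-u[m])[:5];print(u[m][i],v[m][i],W[m][i].round(3))
E
python3 go.py .5123 .3633 .12 76.3
```

```text
crate u [0.11479319 0.11489118 0.11491175 0.11496584 0.11497134] [-0.05967363 -0.05984539 -0.05864079 -0.05934151 -0.05998972] [[0.482 0.489 0.072]
 [0.481 0.489 0.061]
 [0.483 0.489 0.065]
 [0.482 0.489 0.108]
 [0.481 0.489 0.04 ]]
[-0.04400045 -0.04400638 -0.04401258 -0.04401499 -0.04401896] [-0.03401817 -0.02520354 -0.03411019 -0.02532853 -0.02550215] [[0.469 0.329 0.321]
 [0.477 0.327 0.31 ]
 [0.469 0.329 0.323]
 [0.477 0.327 0.302]
 [0.477 0.327 0.308]]
22.63 [0.487  0.3382 0.1994] [[-0.01, -0.084, 0.996], [-0.002, 0.996, 0.084], [-1.0, -0.001, -0.01]] [-0.1 -0.5 -0.2] 0.0856
shift now mm [79.1 22.9 28.2] dist 87 turn 0.3237 cur yaw 94.84
shift after turn [79.1 30.4 19.5] q [ 33.  22.  98.   0.  61. -61.]
```

```bash
python3 -m creep '[[[0,10,10,0.11,0.6],[0,10,10,0.11,0.6],[0,8,5,0.1,0.6],[0,0,0,0,0.6],[0,0,0,0,0.6]]]'; python3 go.py .5123 .3633 .12 76.3
```

```text
time: 23.05
ee_pos: [0.5138, 0.3576, 0.1946]
orientation: [[-0.017, 0.249, 0.968], [-0.008, 0.968, -0.25], [-1.0, -0.012, -0.014]]
contact_force: [-0.8, -0.5, -0.0]
opening: 0.0682
23.05 [0.5138 0.3576 0.1946] [[-0.017, 0.249, 0.968], [-0.008, 0.968, -0.25], [-1.0, -0.012, -0.014]] [-0.8 -0.5 -0. ] 0.0682
shift now mm [74.5  6.  -1.8] dist 75 turn -0.013 cur yaw 75.55
shift after turn [74.5  6.1 -1.7] q [ 34.  26.  93.   0.  62. -42.]
```

```bash
python3 -m creep '[[[40,6,-2,-0.012,0.6],[30,0,0,0,0.6],[0,0,0,0,0.6],[0,0,0,0,0.6]]]'; python3 go.py .5123 .3633 .05 76.3
```

```text
time: 23.38
ee_pos: [0.514, 0.3581, 0.1241]
orientation: [[-0.015, 0.231, 0.973], [-0.008, 0.973, -0.231], [-1.0, -0.012, -0.013]]
contact_force: [1.1, 0.3, 0.6]
opening: 0.0682
23.38 [0.514  0.3581 0.1241] [[-0.015, 0.231, 0.973], [-0.008, 0.973, -0.231], [-1.0, -0.012, -0.013]] [1.1 0.3 0.6] 0.0682
shift now mm [74.1  5.5 -1.9] dist 74 turn 0.0056 cur yaw 76.62
shift after turn [74.1  5.5 -1.9] q [ 34.  31.  96.   0.  55. -43.]
```

```bash
python3 -m creep '[[[2,5.5,-2,0.006,0.6],[0,0,0,0,0.6],[0,0,0,0,0.6]]]'; python3 go.py .5117 .363 .05 76.3
python3 - <<'E'
from h import *
st();p,d,W=snap("wrist","20");st()
E
```

```text
time: 23.63
ee_pos: [0.5142, 0.3631, 0.125]
orientation: [[-0.014, 0.237, 0.971], [-0.008, 0.971, -0.237], [-1.0, -0.011, -0.012]]
contact_force: [0.3, -0.1, 0.0]
opening: 0.0684
23.63 [0.5142 0.3631 0.125 ] [[-0.014, 0.237, 0.971], [-0.008, 0.971, -0.237], [-1.0, -0.011, -0.012]] [ 0.3 -0.1  0. ] 0.0684
shift now mm [75.   0.1 -1.5] dist 75 turn -0.0 cur yaw 76.3
shift after turn [75.   0.1 -1.5] q [ 34.  31.  95.   0.  55. -42.]
23.63 [0.5142 0.3631 0.125 ] [[-0.014, 0.237, 0.971], [-0.008, 0.971, -0.237], [-1.0, -0.011, -0.012]] [ 0.3 -0.1  0. ] 0.0684
23.68 [0.5144 0.3634 0.1253] [[-0.013, 0.237, 0.971], [-0.007, 0.971, -0.237], [-1.0, -0.01, -0.011]] [-0.6  0.6  0.2] 0.0682
```

View pics/wrist_20.png

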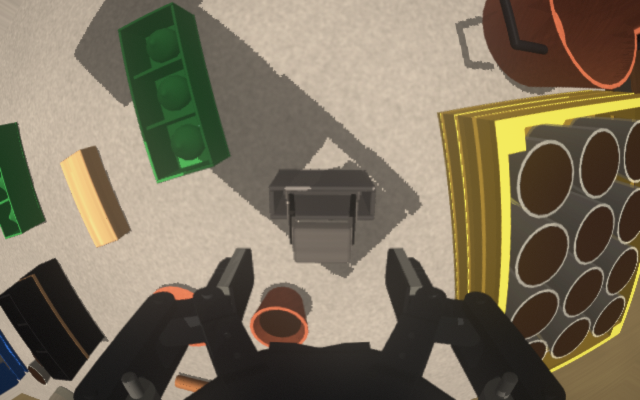

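Run:
```python
from h import *
s=monitor.read_state();P=(s["ee_pos"],s["orientation"])
W=cloud("wrist",np.load("pics/wrist_20.npy"),P)
m=np.zeros((400,640),bool);m[200:270,270:380]=1;m&=(W[...,2]>.128)&(W[...,2]<.15)
q=W[m];print(len(q),cv2.minAreaRect((q[:,:2]*1000).astype(np.float32)),np.median(q[:,2]))
T=(q-P[0])@P[1]*1000;print(np.percentile(T,[2,50,98],axis=0).round(1))
```

```text
2314 ((512.9822998046875, 365.1291809082031), (34.87554168701172, 22.996429443359375), 75.8690185546875) 0.13756195619377948
[[-13.5 -14.3 -12.7]
 [-12.2   1.   -4.2]
 [ -3.6  16.7   8.3]]
```

```bash
python3 -m creep '[[[15,1,-2,0,0.6],[20,0,0,0,0.6],[15,0,0,0,0.6],[10,0,0,0,0.6],[0,0,0,0,0.6],[0,0,0,0,0.6]]]'; python3 go.py .5125 .3648 .05 76.2
```

```text
time: 24.18
ee_pos: [0.5167, 0.3683, 0.0715]
orientation: [[-0.001, 0.235, 0.972], [0.001, 0.972, -0.235], [-1.0, 0.001, -0.001]]
contact_force: [1.0, 0.7, 0.1]
opening: 0.0684
24.18 [0.5167 0.3683 0.0715] [[-0.001, 0.235, 0.972], [0.001, 0.972, -0.235], [-1.0, 0.001, -0.001]] [1.  0.7 0.1] 0.0684
shift now mm [21.5 -4.4 -3.2] dist 22 turn 0.004 cur yaw 76.43
shift after turn [21.5 -4.4 -3.2] q [ 34.  35.  97.   0.  49. -42.]
```

Tilt is now essentially zero. Continue.

```bash
python3 -m creep '[[[5,-4,-3,0.004,0.6],[5,0,0,0,0.6],[5,0,0,0,0.6],[4,0,0,0,0.6],[0,0,0,0,0.6]]]'; python3 go.py .5125 .3648 .05 76.2;  python3 - <<'E'
from h import *
st();p,d,W=snap("wrist","21");st()
E
```

```text
time: 24.6
ee_pos: [0.5142, 0.3659, 0.0542]
orientation: [[0.003, 0.239, 0.971], [0.004, 0.971, -0.239], [-1.0, 0.004, 0.002]]
contact_force: [-0.8, -0.9, 0.3]
opening: 0.0683
24.6 [0.5142 0.3659 0.0542] [[0.003, 0.239, 0.971], [0.004, 0.971, -0.239], [-1.0, 0.004, 0.002]] [-0.8 -0.9  0.3] 0.0683
shift now mm [ 4.2 -1.5 -1.4] dist 5 turn -0.0003 cur yaw 76.19
shift after turn [ 4.2 -1.5 -1.4] q [ 34.  36.  97.   0.  46. -42.]
24.6 [0.5142 0.3659 0.0542] [[0.003, 0.239, 0.971], [0.004, 0.971, -0.239], [-1.0, 0.004, 0.002]] [-0.8 -0.9  0.3] 0.0683
24.65 [0.5142 0.366  0.0545] [[0.003, 0.239, 0.971], [0.004, 0.971, -0.239], [-1.0, 0.005, 0.002]] [ 0.4  1.  -0.3] 0.0682
```

View pics/wrist_21.png

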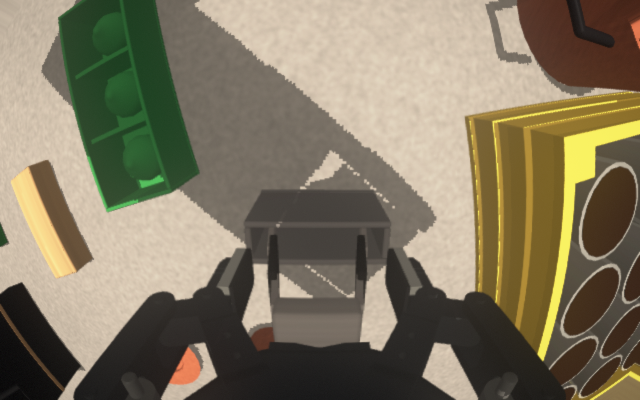

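```bash
python3 -m creep '[[[3.5,-1,-1,0,0.6],[0,0,0,0,0.6],[0,0,0,0,0.05],[0,0,0,0,0.05],[0,0,0,0,0.05],[0,0,0,0,0.05],[0,0,0,0,0.02]]]'; python3 go.py .5125 .3648 .05 76.2;  python3 - <<'E'
from h import *
st();p,d,W=snap("wrist","22");st()
cv2.imwrite("pics/w22z.png",cv2.resize(p[170:370,200:440,::-1],None,fx=3,fy=3))
E
```

```text
time: 25.23
ee_pos: [0.5147, 0.3663, 0.0528]
orientation: [[0.006, 0.239, 0.971], [0.006, 0.971, -0.239], [-1.0, 0.007, 0.005]]
contact_force: [-0.4, 1.0, -0.8]
opening: 0.0437
25.23 [0.5147 0.3663 0.0528] [[0.006, 0.239, 0.971], [0.006, 0.971, -0.239], [-1.0, 0.007, 0.005]] [-0.4  1.  -0.8] 0.0437
shift now mm [ 2.8 -2.  -1.8] dist 4 turn -0.0001 cur yaw 76.2
shift after turn [ 2.8 -2.  -1.8] q [ 34.  36.  98.   0.  46. -42.]
25.23 [0.5147 0.3663 0.0528] [[0.006, 0.239, 0.971], [0.006, 0.971, -0.239], [-1.0, 0.007, 0.005]] [-0.4  1.  -0.8] 0.0437
25.28 [0.5146 0.3662 0.0527] [[0.006, 0.239, 0.971], [0.006, 0.971, -0.239], [-1.0, 0.007, 0.005]] [ 0.2 -0.3  0.1] 0.0435
```

View pics/w22z.png

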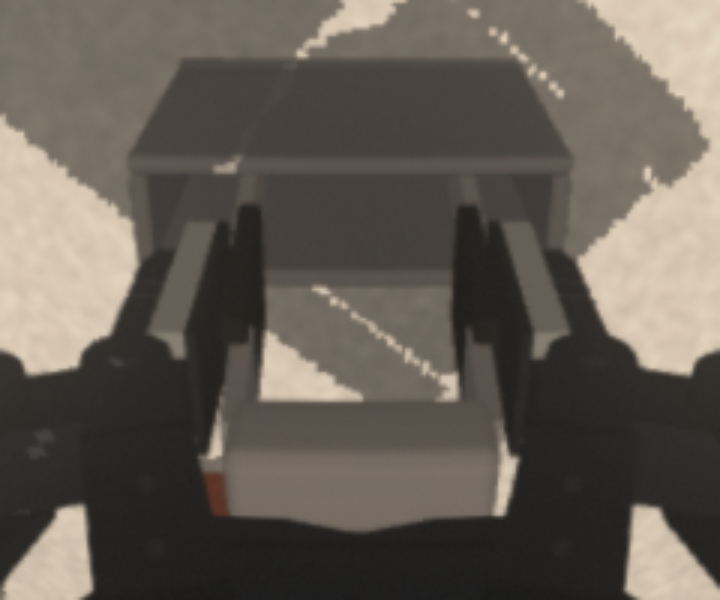

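```bash
python3 -m creep '[[[0,0,0,0,-0.03],[0,0,0,0,-0.03],[0,0,0,0,-0.03]]]'
python3 - <<'E'
from h import *
st();p,d,W=snap("wrist","23");st()
cv2.imwrite("pics/w23z.png",cv2.resize(p[170:370,200:440,::-1],None,fx=3,fy=3))
E
```

```text
time: 25.53
ee_pos: [0.5147, 0.3663, 0.0529]
orientation: [[0.006, 0.239, 0.971], [0.006, 0.971, -0.239], [-1.0, 0.007, 0.005]]
contact_force: [0.3, -0.0, 2.0]
opening: 0.0417
25.53 [0.5147 0.3663 0.0529] [[0.006, 0.239, 0.971], [0.006, 0.971, -0.239], [-1.0, 0.007, 0.005]] [ 0.3 -0.   2. ] 0.0417
25.58 [0.5147 0.3663 0.0528] [[0.006, 0.239, 0.971], [0.006, 0.971, -0.239], [-1.0, 0.007, 0.005]] [ 0.8 -1.   1.7] 0.0416
```

View pics/w23z.png

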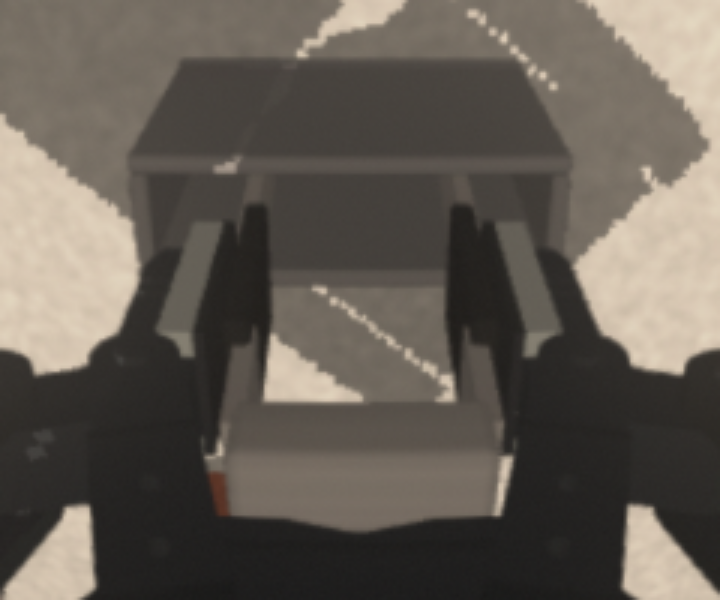

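```bash
python3 -m creep '[[[-8,0,0,0,-0.03],[-12,0,0,0,-0.03],[-15,0,0,0,-0.03],[-15,0,0,0,-0.03],[-15,0,0,0,-0.03],[-15,0,0,0,-0.03],[-10,0,0,0,-0.03],[0,0,0,0,-0.03]]]'
python3 - <<'E'
from h import *
st();p,d,W=snap("wrist","24");snap("scene","24");snap("side","24");st()
a=cv2.resize(cv2.imread("pics/side_24.png")[60:170,250:350],None,fx=4,fy=4)
b=cv2.resize(cv2.imread("pics/scene_24.png")[210:320,410:510],None,fx=4,fy=4)
cv2.imwrite("pics/both_24z.png",np.hstack([a,b]))
E
```

```text
time: 26.25
ee_pos: [0.5131, 0.3652, 0.1508]
orientation: [[0.005, 0.239, 0.971], [0.005, 0.971, -0.239], [-1.0, 0.006, 0.003]]
contact_force: [0.4, -0.3, -0.6]
opening: 0.0416
26.25 [0.5131 0.3652 0.1508] [[0.005, 0.239, 0.971], [0.005, 0.971, -0.239], [-1.0, 0.006, 0.003]] [ 0.4 -0.3 -0.6] 0.0416
26.4 [0.5117 0.3642 0.1477] [[0.001, 0.239, 0.971], [0.002, 0.971, -0.239], [-1.0, 0.003, 0.0]] [-0.4  0.8 -0.8] 0.0416
```

View pics/both_24z.png

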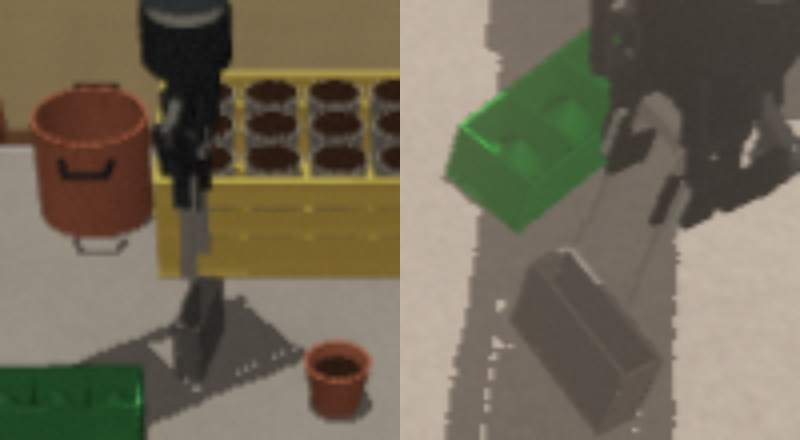

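View pics/wrist_24.png

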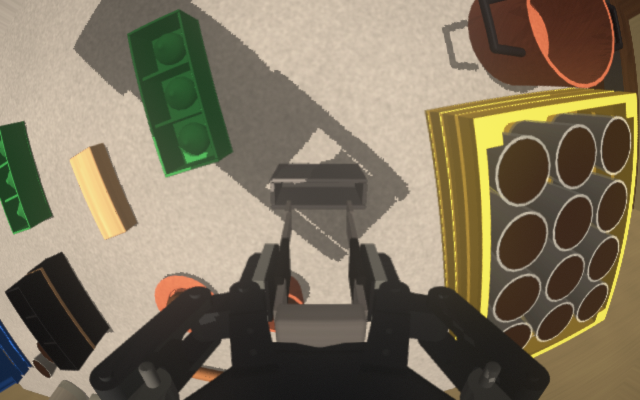

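Run:
```python
from h import *
a=cv2.resize(cv2.imread("pics/wrist_1.png")[260:330,290:380],None,fx=4,fy=4,interpolation=cv2.INTER_NEAREST)
b=cv2.resize(cv2.imread("pics/wrist_11.png")[180:270,460:540],None,fx=4,fy=4,interpolation=cv2.INTER_NEAREST)[:280]
cv2.imwrite("pics/bulbz.png",np.hstack([a,b]))
c=cv2.resize(cv2.imread("pics/scene0.png")[245:295,325:385],None,fx=6,fy=6,interpolation=cv2.INTER_NEAREST)
d=cv2.resize(cv2.imread("pics/side0.png")[165:205,310:360],None,fx=7.5,fy=7.5,interpolation=cv2.INTER_NEAREST)
cv2.imwrite("pics/bulbz2.png",np.hstack([c,d]))
for f,P in(("scene0",None),("side0",None)):
    W=cloud(f[:-1],np.load(f"pics/{f}.npy"))
    m=(abs(W[...,0]-.63)<.06)&(abs(W[...,1]-.15)<.06)&(W[...,2]>.024)&(W[...,2]<.06)
    p=cv2.imread(f"pics/{f}.png");v,u=np.where(m);print(f,u.min(),u.max(),v.min(),v.max(),len(u))
```

```text
scene0 348 362 255 270 186
side0 327 337 173 183 88
```

View pics/bulbz.png

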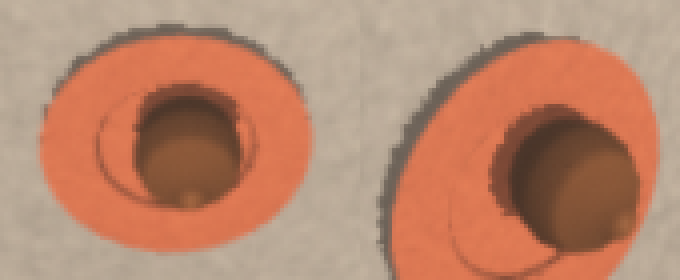

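View pics/bulbz2.png

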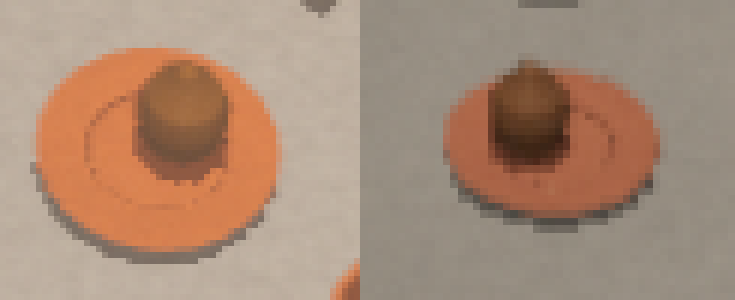

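Run:
```python
from h import *
from scipy.optimize import least_squares
prof=[(5,10),(9,14),(14,17),(20,18.5),(27,19),(33,18),(40,13),(46,6),(52,3),(55,1)]
th=np.linspace(0,2*np.pi,48)
M=np.array([[r*np.cos(t),r*np.sin(t),z] for z,r in prof for t in th])/1000
R1=np.array([[-0.001,-0.122,.993],[-.001,.993,.122],[-1,-.001,-.001]])
P1=(np.array([.4522,.1094,.2086]),R1)
P11=(np.array([.6013,-.0713,.1384]),np.array([[.016,-.0905,.996],[.004,.996,.0905],[-1,.002,.016]]))
obs={ # u0,u1,v0,v1
'scene':(347.6,363,254.8,271.9),'side':(327,338,172.8,186),
'w1':(290+134/4,290+241/4,260+95/4,260+210/4),'w11':(460+(510-360)/4,460+(640-360)/4,180+117/4,180+253/4)}
pr={'scene':lambda X:np.array([proj('scene',x) for x in X]),'side':lambda X:np.array([proj('side',x) for x in X]),'w1':lambda X:wproj(X,P1),'w11':lambda X:wproj(X,P11)}
for k in obs:
    def f(p):
        uv=pr[k](M+[p[0],p[1],0]);a,b=uv.min(0),uv.max(0);o=np.array(obs[k])-.5
        return [a[0]-o[0],b[0]-o[1],a[1]-o[2],b[1]-o[3]]
    r=least_squares(f,[.63,.15],diff_step=1e-3);print(k,r.x.round(4),np.round(r.fun,1))
```

```text
scene [0.6286 0.1529] [-0.2  0.2  0.2 -0.2]
side [0.6297 0.1559] [-0.1  0.1  0.  -0. ]
w1 [0.6283 0.1545] [-0.4  0.4  0.1 -0.1]
w11 [0.6286 0.155 ] [ 0.1 -0.1 -0.2  0.2]
```

```bash
python3 go.py .6301 .1543 .14 76.2
python3 - <<'E'
from h import *
W=cloud("scene",np.load("pics/scene0.npy"));p=cv2.imread("pics/scene0.png")
m=(abs(W[...,0]-.66)<.08)&(abs(W[...,1]-.24)<.06)&(W[...,2]>.04)&(W[...,2]<.07)
q=W[m];print(len(q),q.min(0).round(3),q.max(0).round(3))
E
python3 -m creep '[[[0,-12,11,0,-0.03],[0,-20,19,0,-0.03],[0,-24,22,0,-0.03],[0,-24,22,0,-0.03],[0,-24,22,0,-0.03],[0,-24,22,0,-0.03],[0,-15,15,0,-0.03],[0,-8,8,0,-0.03]]]';python3 -m creep '[[[0,0,0,0,-0.03],[0,0,0,0,-0.03]]]'; python3 go.py .6301 .1543 .14 76.2
```

```text
26.4 [0.5117 0.3642 0.1477] [[0.001, 0.239, 0.971], [0.002, 0.971, -0.239], [-1.0, 0.003, 0.0]] [-0.4  0.8 -0.8] 0.0416
shift now mm [   7.3 -175.6  165. ] dist 241 turn -0.0001 cur yaw 76.19
shift after turn [   7.3 -175.6  165. ] q [ 34.  28.  96.   0.  56. -42.]
200 [0.61  0.258 0.04 ] [0.673 0.3   0.054]
time: 27.07
ee_pos: [0.6093, 0.1778, 0.1366]
orientation: [[-0.015, 0.231, 0.973], [-0.003, 0.973, -0.231], [-1.0, -0.006, -0.014]]
contact_force: [-0.0, 0.5, -1.8]
opening: 0.0413
time: 27.23
ee_pos: [0.6091, 0.1754, 0.1344]
orientation: [[-0.018, 0.235, 0.972], [-0.004, 0.972, -0.235], [-1.0, -0.008, -0.017]]
contact_force: [0.4, 0.7, -0.6]
opening: 0.0416
27.23 [0.6091 0.1754 0.1344] [[-0.018, 0.235, 0.972], [-0.004, 0.972, -0.235], [-1.0, -0.008, -0.017]] [ 0.4  0.7 -0.6] 0.0416
shift now mm [ -5.9 -15.6  25.3] dist 30 turn 0.0034 cur yaw 76.4
shift after turn [ -5.9 -15.5  25.3] q [ 15.  30.  94.   0.  56. -61.]
```

```bash
cat > tip.py <<'E'
import sys
from h import *
Rg=np.array([[.006,.239,.971],[.006,.971,-.239],[-1,.007,.005]]);
tt=Rg.T@(np.array([.5128,.3645,.015])-np.array([.5147,.3663,.0528]))
s=st();R=s["orientation"];tip=s["ee_pos"]+R@tt
print("tt",tt.round(4),"tip",tip.round(4))
d=np.array(list(map(float,sys.argv[1:4])))-tip
print("tip shift tool mm",(R.T@d*1000).round(1),"yaw",np.degrees(np.arctan2(R[1,1],R[0,1])).round(1))
E
python3 -m creep '[[[0,-5,8,0,-0.03],[0,-5,8,0,-0.03],[0,-4,6,0,-0.03],[0,0,0,0,-0.03]]]'; python3 tip.py .6287 .1545 .09
```

```text
time: 27.57
ee_pos: [0.6264, 0.1588, 0.1329]
orientation: [[-0.021, 0.231, 0.973], [-0.004, 0.973, -0.231], [-1.0, -0.009, -0.019]]
contact_force: [0.2, -0.0, -0.9]
opening: 0.0417
27.57 [0.6264 0.1588 0.1329] [[-0.021, 0.231, 0.973], [-0.004, 0.973, -0.231], [-1.0, -0.009, -0.019]] [ 0.2 -0.  -0.9] 0.0417
tt [ 0.0378 -0.0025 -0.0016] tip [0.6235 0.1566 0.0952]
tip shift tool mm [ 5.1 -0.8  5.7] yaw 76.7
```

Run:
```python
from h import *
st();snap("scene","25");snap("side","25");snap("wrist","25");st()
a=cv2.resize(cv2.imread("pics/side_25.png")[120:210,290:370],None,fx=5,fy=5)
b=cv2.resize(cv2.imread("pics/scene_25.png")[190:300,310:400],None,fx=4.09,fy=4.09)
cv2.imwrite("pics/both_25z.png",np.hstack([a,b]))
```

```text
27.57 [0.6264 0.1588 0.1329] [[-0.021, 0.231, 0.973], [-0.004, 0.973, -0.231], [-1.0, -0.009, -0.019]] [ 0.2 -0.  -0.9] 0.0417
27.72 [0.6254 0.1594 0.1328] [[-0.021, 0.23, 0.973], [-0.004, 0.973, -0.231], [-1.0, -0.009, -0.02]] [ 0.4  0.5 -0.1] 0.0416
```

View pics/both_25z.png

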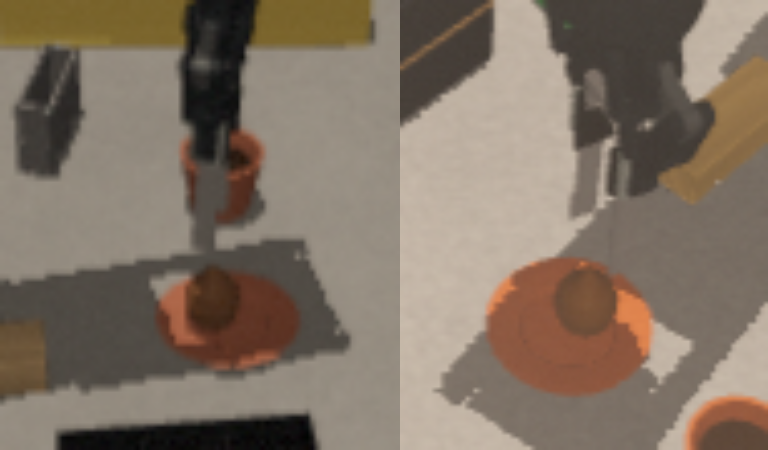

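View pics/wrist_25.png

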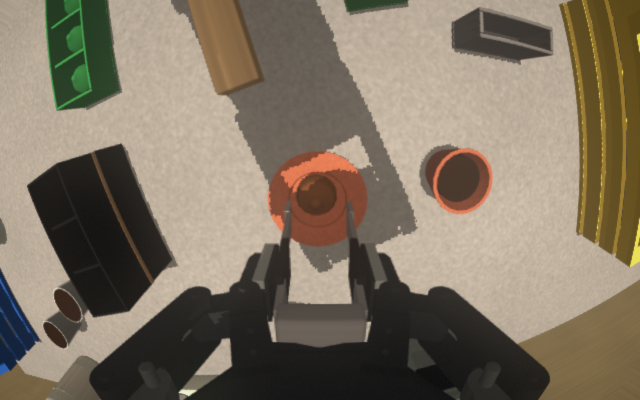

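Run:
```python
from h import *
P=(np.array([.6254,.1594,.1328]),np.array([[-.021,.23,.973],[-.004,.973,-.231],[-1,-.009,-.02]]))
W=cloud("wrist",np.load("pics/wrist_25.npy"),P);T=(W-P[0])@P[1]*1000
p=cv2.imread("pics/wrist_25.png");cv2.imwrite("pics/w25z.png",cv2.resize(p[140:260,260:380],None,fx=6,fy=5,interpolation=cv2.INTER_NEAREST))
for lo,hi in((-25,-5),(5,20),(20,35),(35,60)):
    for s in(-1,1):
        m=(T[...,0]>lo)&(T[...,0]<hi)&(T[...,1]*s>12)&(T[...,1]*s<45)&(abs(T[...,2])<20)
        q=T[m]
        if len(q): print(lo,s,len(q),'y',np.percentile(q[:,1],[5,50,95]).round(1),'z',np.percentile(q[:,2],[2,50,98]).round(1),'xmax',q[:,0].max().round(1))
```

```text
-25 -1 76 y [-21.2 -18.6 -15.6] z [-12.2  -7.    9.7] xmax -5.0
-25 1 80 y [15.3 18.2 20.9] z [-11.8  -6.7   7.7] xmax -5.6
5 -1 87 y [-21.4 -19.2 -18.5] z [-7.5 -6.5  6. ] xmax 19.9
5 1 105 y [17.9 18.6 21.1] z [-7.2 -3.7  6.4] xmax 19.9
20 -1 74 y [-23.  -20.8 -18.8] z [-8.4 -6.9  6. ] xmax 34.8
20 1 80 y [18.1 20.5 22.8] z [-8.5 -6.7  6.3] xmax 34.4
35 -1 46 y [-23.3 -21.1 -20.4] z [-8.5 -7.7 -1. ] xmax 48.5
35 1 58 y [19.7 20.4 22.2] z [-8.5 -5.5  3.5] xmax 49.9
```

View pics/w25z.png

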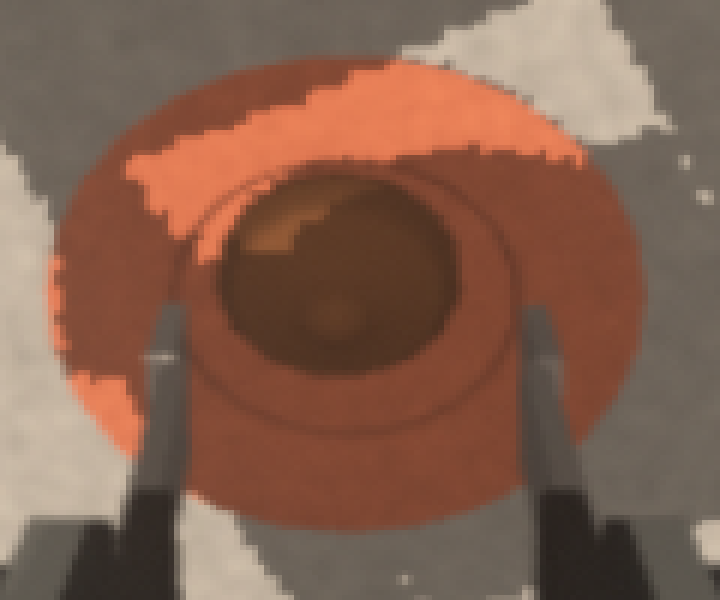

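```bash
python3 -m creep '[[[0,0,0,0,0],[0,0,0,0,0.02],[0,0,0,0,0.04],[0,0,0,0,0.04]]]'
cat > gap.py <<'E'
from h import *
import sys
s=st();P=(s["ee_pos"],s["orientation"])
p,d,W=snap("wrist",sys.argv[1]);T=(W-P[0])@P[1]*1000
for lo,hi in((-40,-20),(20,35),(35,60)):
    for s in(-1,1):
        m=(T[...,0]>lo)&(T[...,0]<hi)&(T[...,1]*s>12)&(T[...,1]*s<45)&(abs(T[...,2])<20)
        q=T[m]
        if len(q): print(lo,s,len(q),'y',np.percentile(q[:,1],[5,50,95]).round(1),'z',np.percentile(q[:,2],[2,50,98]).round(1),'xmax',q[:,0].max().round(1))
E
python3 gap.py 26
```

```text
time: 28.05
ee_pos: [0.6247, 0.1606, 0.1332]
orientation: [[-0.021, 0.229, 0.973], [-0.004, 0.973, -0.229], [-1.0, -0.008, -0.02]]
contact_force: [-0.0, -0.7, -0.7]
opening: 0.0447
28.05 [0.6247 0.1606 0.1332] [[-0.021, 0.229, 0.973], [-0.004, 0.973, -0.229], [-1.0, -0.008, -0.02]] [-0.  -0.7 -0.7] 0.0447
-40 -1 532 y [-33.6 -22.4 -16.6] z [-12.5 -11.    6.6] xmax -20.7
-40 1 524 y [16.7 22.1 33.5] z [-12.3 -11.    9.4] xmax -20.8
20 -1 68 y [-26.4 -24.3 -21.8] z [-8.6 -7.2 -2.8] xmax 34.9
20 1 75 y [21.  23.3 25.4] z [-8.4 -6.6  3. ] xmax 34.9
35 -1 36 y [-26.9 -24.8 -24.1] z [-8.7 -8.1 -1.8] xmax 49.0
35 1 42 y [22.8 23.7 25.9] z [-8.4 -7.7 -1.6] xmax 47.9
```

```bash
python3 -m creep '[[[0,0,0,0,0.06],[0,0,0,0,0.08],[0,0,0,0,0.1],[0,0,0,0,0.1]]]'; python3 gap.py 27
```

```text
time: 28.43
ee_pos: [0.6245, 0.1607, 0.1333]
orientation: [[-0.021, 0.229, 0.973], [-0.004, 0.973, -0.229], [-1.0, -0.008, -0.02]]
contact_force: [0.6, 0.2, -0.4]
opening: 0.0469
28.43 [0.6245 0.1607 0.1333] [[-0.021, 0.229, 0.973], [-0.004, 0.973, -0.229], [-1.0, -0.008, -0.02]] [ 0.6  0.2 -0.4] 0.0469
-40 -1 514 y [-34.8 -23.5 -17.6] z [-12.4 -11.2   9. ] xmax -20.0
-40 1 535 y [17.8 23.4 34.8] z [-12.3 -11.    7.3] xmax -20.3
20 -1 70 y [-29.2 -27.5 -24.4] z [-8.5 -7.2 -0.6] xmax 33.9
20 1 74 y [23.7 26.1 28.2] z [-8.5 -6.8  4. ] xmax 34.9
35 -1 35 y [-30.3 -28.2 -26.9] z [-8.7 -8.2 -4.7] xmax 46.8
35 1 36 y [26.1 27.3 29.4] z [-8.4 -7.7 -3.3] xmax 47.4
```

Run:
```python
from h import *
p=cv2.imread("pics/wrist_27.png");cv2.imwrite("pics/w27z.png",cv2.resize(p[140:260,260:380],None,fx=6,fy=5,interpolation=cv2.INTER_NEAREST))
```

```text
(no output)
```

View pics/w27z.png

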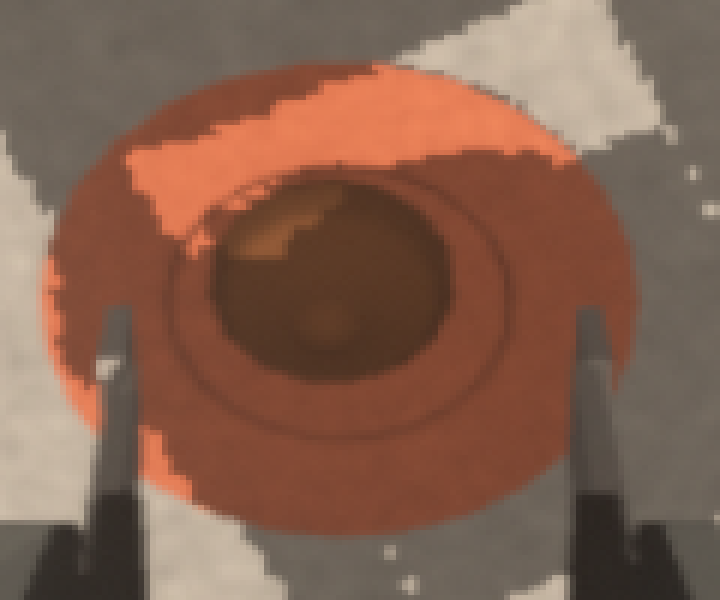

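```bash
sed -i 's/^tt=.*/tt=np.array([.038,-.0005,-.0007])/' tip.py
cat > bulbw.py <<'E'
from h import *
from scipy.optimize import least_squares
prof=[(5,10),(9,14),(14,17),(20,18.5),(27,19),(33,18),(40,13),(46,6),(52,3),(55,1)]
th=np.linspace(0,2*np.pi,48)
M=np.array([[r*np.cos(t),r*np.sin(t),z] for z,r in prof for t in th])/1000
def bw(o,P,g=(.629,.1545)):
    def f(p):
        uv=wproj(M+[p[0],p[1],0],P);a,b=uv.min(0),uv.max(0)
        return [a[0]-o[0],b[0]-o[1],a[1]-o[2],b[1]-o[3]]
    r=least_squares(f,g,diff_step=1e-3);print(r.x.round(4),np.round(r.fun,1))
E
python3 -c "
from bulbw import *
s=monitor.read_state()
bw((295.3-.5,335.2-.5,176-.5,216.2-.5),(s['ee_pos'],s['orientation']))"
python3 tip.py .6287 .1545 .065
```

```text
[0.6283 0.1546] [-0.6  0.6 -0.8  0.8]
28.48 [0.6246 0.1607 0.1333] [[-0.021, 0.229, 0.973], [-0.004, 0.973, -0.229], [-1.0, -0.008, -0.02]] [ 0.8 -0.7 -1.4] 0.0471
tt [ 0.038  -0.0005 -0.0007] tip [0.623  0.1602 0.0953]
tip shift tool mm [30.2 -4.   7.5] yaw 76.8
```

```bash
python3 -m creep '[[[5,-4,7,0.01,0.1],[8,0,0,0,0.1],[8,0,0,0,0.1],[4,0,0,0,0.1],[0,0,0,0,0.1]]]'; python3 tip.py .6286 .1545 .027; python3 gap.py 28
python3 - <<'E'
from h import *
p=cv2.imread("pics/wrist_28.png");cv2.imwrite("pics/w28z.png",cv2.resize(p[140:280,250:390],None,fx=5,fy=4,interpolation=cv2.INTER_NEAREST))
E
```

```text
time: 28.9
ee_pos: [0.6306, 0.1541, 0.1053]
orientation: [[-0.021, 0.24, 0.97], [-0.004, 0.971, -0.24], [-1.0, -0.009, -0.02]]
contact_force: [-0.1, -0.0, -1.4]
opening: 0.0469
28.9 [0.6306 0.1541 0.1053] [[-0.021, 0.24, 0.97], [-0.004, 0.971, -0.24], [-1.0, -0.009, -0.02]] [-0.1 -0.  -1.4] 0.0469
tt [ 0.038  -0.0005 -0.0007] tip [0.629  0.1537 0.0673]
tip shift tool mm [40.3  1.1  0.2] yaw 76.1
28.9 [0.6306 0.1541 0.1053] [[-0.021, 0.24, 0.97], [-0.004, 0.971, -0.24], [-1.0, -0.009, -0.02]] [-0.1 -0.  -1.4] 0.0469
-40 -1 507 y [-35.  -23.5 -17.6] z [-12.4 -11.3   8.5] xmax -21.2
-40 1 536 y [17.7 23.4 34.7] z [-12.4 -11.    6.3] xmax -22.1
20 -1 72 y [-29.2 -27.5 -24.4] z [-8.6 -7.2 -0.4] xmax 34.3
20 1 74 y [23.7 26.  28.2] z [-8.2 -6.7  3.9] xmax 34.8
35 -1 35 y [-30.5 -28.5 -26.9] z [-8.7 -8.  -4.3] xmax 48.5
35 1 37 y [26.2 27.4 29.4] z [-8.4 -7.7 -3.1] xmax 47.9
```

View pics/w28z.png

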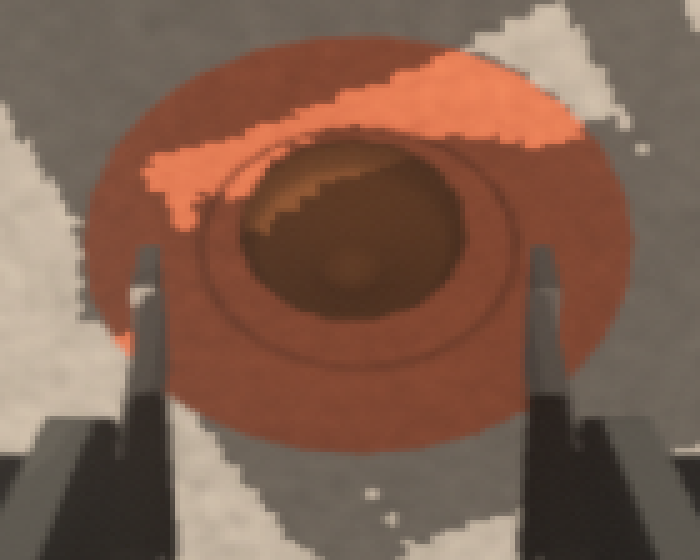

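```bash
python3 -m creep '[[[8,1,0,0,0.1],[8,0,0,0,0.1],[6,0,0,0,0.1],[0,0,0,0,0.1]]]'; python3 tip.py .6286 .1545 .028
```

```text
time: 29.28
ee_pos: [0.6303, 0.1553, 0.0813]
orientation: [[-0.021, 0.24, 0.971], [-0.004, 0.971, -0.24], [-1.0, -0.009, -0.02]]
contact_force: [-0.0, -0.4, -1.1]
opening: 0.047
29.28 [0.6303 0.1553 0.0813] [[-0.021, 0.24, 0.971], [-0.004, 0.971, -0.24], [-1.0, -0.009, -0.02]] [-0.  -0.4 -1.1] 0.047
tt [ 0.038  -0.0005 -0.0007] tip [0.6287 0.1549 0.0433]
tip shift tool mm [15.3 -0.3  0.3] yaw 76.1
```

```bash
python3 -m creep '[[[6,0,0,0,0.1],[5,0,0,0,0.1],[4,0,0,0,0.1],[0,0,0,0,0.1]]]'; python3 tip.py .6286 .1545 .028;python3 gap.py 29
python3 - <<'E'
from h import *
snap("side","29");snap("scene","29")
a=cv2.resize(cv2.imread("pics/side_29.png")[120:210,290:370],None,fx=5,fy=5)
b=cv2.resize(cv2.imread("pics/scene_29.png")[200:290,310:390],None,fx=5,fy=5)
cv2.imwrite("pics/both_29z.png",np.hstack([a,b]))
p=cv2.imread("pics/wrist_29.png");cv2.imwrite("pics/w29z.png",cv2.resize(p[140:280,250:390],None,fx=5,fy=4,interpolation=cv2.INTER_NEAREST))
E
```

```text
time: 29.62
ee_pos: [0.6298, 0.1554, 0.0643]
orientation: [[-0.022, 0.24, 0.971], [-0.004, 0.971, -0.24], [-1.0, -0.009, -0.02]]
contact_force: [-0.5, 0.3, -1.2]
opening: 0.0471
29.62 [0.6298 0.1554 0.0643] [[-0.022, 0.24, 0.971], [-0.004, 0.971, -0.24], [-1.0, -0.009, -0.02]] [-0.5  0.3 -1.2] 0.0471
tt [ 0.038  -0.0005 -0.0007] tip [0.6281 0.155  0.0263]
tip shift tool mm [-1.7 -0.3  0.5] yaw 76.1
29.62 [0.6298 0.1554 0.0643] [[-0.022, 0.24, 0.971], [-0.004, 0.971, -0.24], [-1.0, -0.009, -0.02]] [-0.5  0.3 -1.2] 0.0471
-40 -1 521 y [-35.  -23.5 -17.5] z [-12.4 -11.3   8.8] xmax -20.4
-40 1 540 y [17.8 23.3 34.8] z [-12.4 -10.9   7.2] xmax -20.5
20 -1 320 y [-28.8 -15.6 -12.2] z [-13.6  -5.5   7. ] xmax 35.0
20 1 249 y [12.4 15.3 27.8] z [-12.4  -5.    7.2] xmax 34.9
35 -1 1483 y [-43.3 -30.1 -15.8] z [-19.4  -5.4  19.1] xmax 60.0
35 1 1572 y [15.8 30.8 43.4] z [-19.3  -4.7  18.9] xmax 60.0
```

View pics/both_29z.png

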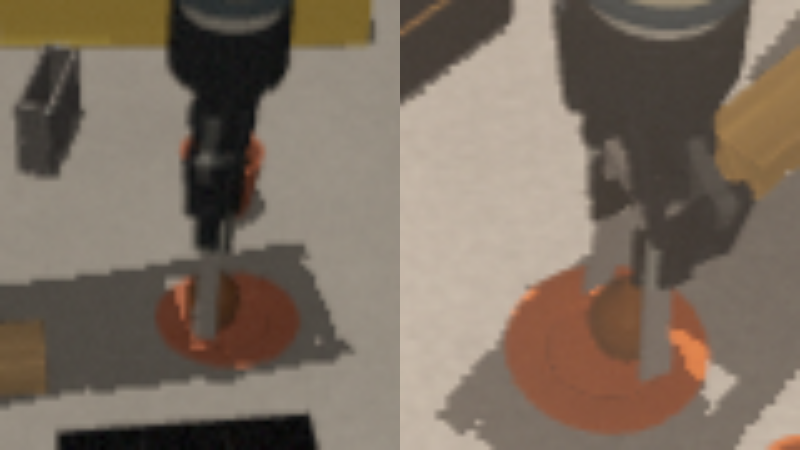

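View pics/w29z.png

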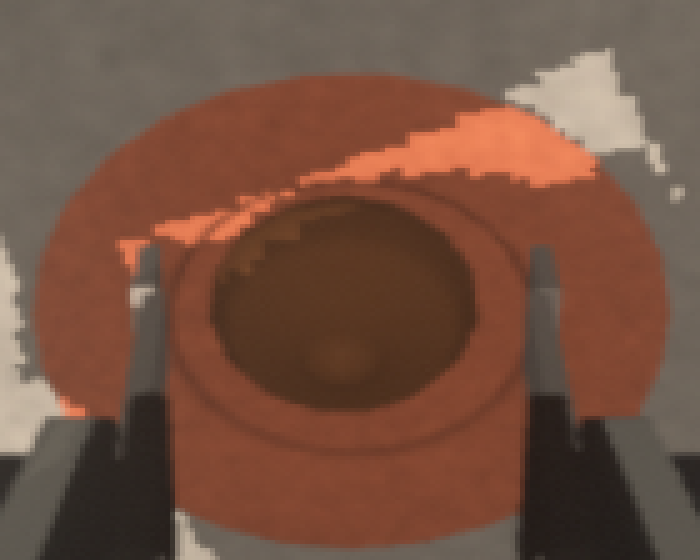

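```bash
python3 -c "
from bulbw import *
s=monitor.read_state()
bw((292.4-.5,344.8-.5,189.2-.5,242.5-.5),(s['ee_pos'],s['orientation']))"; python3 tip.py .6286 .1545 .027
```

```text
[0.6298 0.1545] [-0.5  0.5 -0.6  0.6]
29.77 [0.6305 0.1556 0.0654] [[-0.02, 0.24, 0.971], [-0.003, 0.971, -0.24], [-1.0, -0.008, -0.019]] [ 0.3  0.5 -0.9] 0.0466
tt [ 0.038  -0.0005 -0.0007] tip [0.629  0.1551 0.0274]
tip shift tool mm [ 0.4 -0.7 -0.2] yaw 76.1
```

```bash
python3 -m creep '[[[0,-0.6,0,0,0.07],[0,0,0,0,0.03],[0,0,0,0,0],[0,0,0,0,-0.03],[0,0,0,0,-0.03]]]'; python3 -m creep '[[[0,0,0,0,-0.05],[0,0,0,0,-0.05]]]' | grep -E "force|opening";python3 -m creep '[[[0,0,0,0,-0.07],[0,0,0,0,-0.07]]]' | grep -E "force|opening"
```

```text
time: 30.18
ee_pos: [0.6314, 0.1551, 0.0669]
orientation: [[-0.018, 0.24, 0.971], [-0.003, 0.971, -0.24], [-1.0, -0.007, -0.016]]
contact_force: [0.1, 0.7, -0.5]
opening: 0.0413
contact_force: [-0.2, -0.4, -1.4]
opening: 0.0407
contact_force: [0.5, 0.3, -1.4]
opening: 0.0398
```

```bash
python3 -m creep '[[[0,0,0,0,-0.09],[0,0,0,0,-0.09]]]' | grep -E "force|opening";python3 -m creep '[[[0,0,0,0,-0.11],[0,0,0,0,-0.11]]]' | grep -E "force|opening"; python3 -m creep '[[[0,0,0,0,-0.13],[0,0,0,0,-0.13]]]' | grep -E "pos|force|opening"; python3 gap.py 30;  python3 - <<'E'
from h import *
p=cv2.imread("pics/wrist_30.png");cv2.imwrite("pics/w30z.png",cv2.resize(p[140:280,250:390],None,fx=5,fy=4,interpolation=cv2.INTER_NEAREST))
E
```

```text
contact_force: [-0.6, -0.7, -0.7]
opening: 0.039
contact_force: [0.3, -0.2, -0.4]
opening: 0.0383
ee_pos: [0.6317, 0.1548, 0.0675]
contact_force: [-0.8, -0.3, 0.8]
opening: 0.0376
31.02 [0.6317 0.1548 0.0675] [[-0.017, 0.24, 0.971], [-0.003, 0.971, -0.24], [-1.0, -0.007, -0.016]] [-0.8 -0.3  0.8] 0.0376
-40 -1 529 y [-30.4 -18.3 -14.8] z [-12.4 -11.3   9.5] xmax -21.5
-40 1 552 y [14.6 18.  30.3] z [-12.3 -11.1   9. ] xmax -20.6
20 -1 268 y [-21.1 -15.1 -12.2] z [-14.3  -6.5   5.4] xmax 35.0
20 1 217 y [12.5 14.9 20.5] z [-12.9  -6.5   5.3] xmax 34.8
35 -1 1341 y [-43.6 -33.7 -16.9] z [-19.3  -5.2  18.8] xmax 60.0
35 1 1347 y [16.6 33.8 43.7] z [-19.4  -5.4  18.9] xmax 60.0
```

View pics/w30z.png

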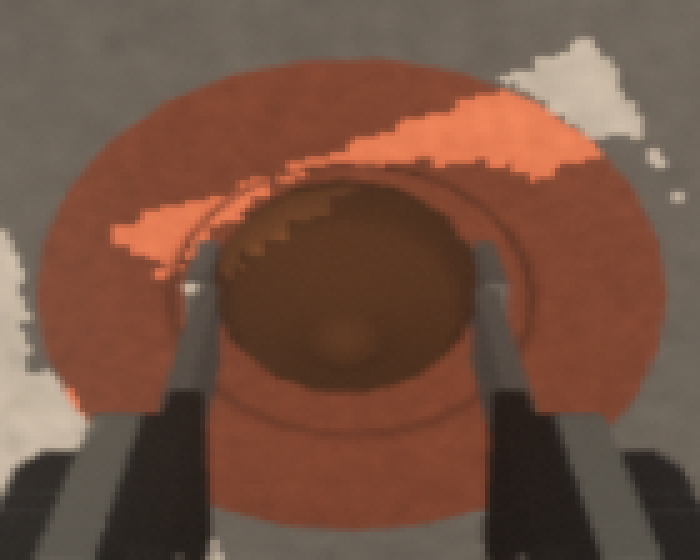

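```bash
for i in 1; do python3 -m creep '[[[0,0,0,0,-0.15],[0,0,0,0,-0.15]]]' | grep -E "opening"; python3 -m creep '[[[0,0,0,0,-0.17],[0,0,0,0,-0.17]]]' | grep -E "opening"; python3 -m creep '[[[0,0,0,0,-0.19],[0,0,0,0,-0.19]]]' | grep -E "pos|force|opening"; done
```

```text
opening: 0.0369
opening: 0.0369
ee_pos: [0.6318, 0.1548, 0.0677]
contact_force: [0.4, -0.3, 0.6]
opening: 0.037
```

```bash
python3 -m creep '[[[0,0,0,0,-0.17],[-4,0,0,0,-0.17],[-8,0,0,0,-0.17],[-10,0,0,0,-0.17],[-10,0,0,0,-0.17],[-10,0,0,0,-0.17],[-5,0,0,0,-0.17]]]'; python3 gap.py 31;  python3 - <<'E'
from h import *
snap("side","31");snap("scene","31")
a=cv2.resize(cv2.imread("pics/side_31.png")[110:200,290:370],None,fx=5,fy=5)
b=cv2.resize(cv2.imread("pics/scene_31.png")[190:280,310:390],None,fx=5,fy=5)
cv2.imwrite("pics/both_31z.png",np.hstack([a,b]))
E
```

```text
time: 32.15
ee_pos: [0.6317, 0.1552, 0.1179]
orientation: [[-0.019, 0.24, 0.971], [-0.003, 0.971, -0.24], [-1.0, -0.008, -0.018]]
contact_force: [0.5, 0.6, -1.9]
opening: 0.0369
32.15 [0.6317 0.1552 0.1179] [[-0.019, 0.24, 0.971], [-0.003, 0.971, -0.24], [-1.0, -0.008, -0.018]] [ 0.5  0.6 -1.9] 0.0369
-40 -1 532 y [-30.  -18.  -14.8] z [-12.4 -11.2   9.1] xmax -20.2
-40 1 554 y [14.6 17.9 29.7] z [-12.3 -11.    9.3] xmax -20.5
20 -1 265 y [-21.1 -15.1 -12.2] z [-14.   -6.4   5.8] xmax 35.0
20 1 217 y [12.6 15.3 20.4] z [-13.3  -6.5   5.6] xmax 35.0
35 -1 101 y [-21.7 -17.8 -12.7] z [-16.5  -8.6   5.2] xmax 48.9
35 1 99 y [12.9 17.3 20.9] z [-15.8  -8.5   5.8] xmax 49.6
```

View pics/both_31z.png

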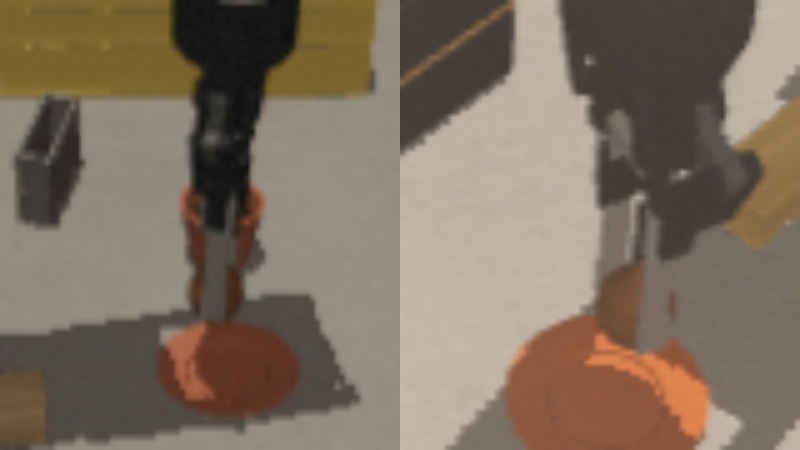

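View pics/wrist_31.png

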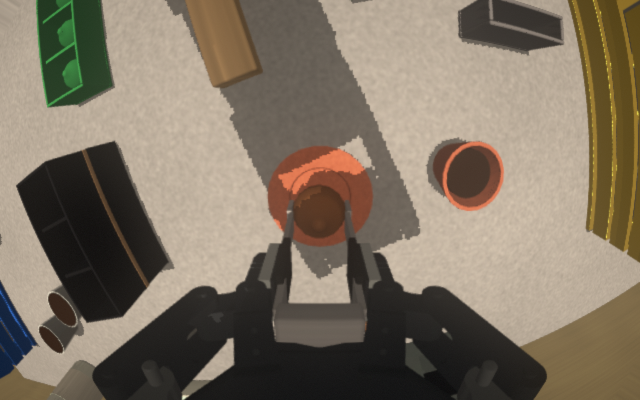

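```bash
python3 -m creep '[[[-12,0,0,0,-0.17],[-15,0,0,0,-0.17],[-15,0,0,0,-0.17],[-15,0,0,0,-0.17],[-15,0,0,0,-0.17],[-12,0,0,0,-0.17],[-6,0,0,0,-0.17],[0,0,0,0,-0.17]]]' | grep -E "pos|force|open"; python3 tip.py .604 -.0716 .17
```

```text
ee_pos: [0.6305, 0.1547, 0.2107]
contact_force: [0.3, 0.5, -1.6]
opening: 0.0368
32.97 [0.6305 0.1547 0.2107] [[-0.027, 0.24, 0.97], [-0.005, 0.971, -0.24], [-1.0, -0.011, -0.025]] [ 0.3  0.5 -1.6] 0.0368
tt [ 0.038  -0.0005 -0.0007] tip [0.6287 0.1542 0.1727]
tip shift tool mm [   4.5 -225.1   30.3] yaw 76.1
```

```bash
python3 -m creep '[[[0,-10,1,0,-0.17],[0,-18,3,0,-0.17],[0,-22,3,0,-0.17],[0,-22,3,0,-0.17],[0,-22,3,0,-0.17],[0,-22,3,0,-0.17],[0,-22,3,0,-0.17],[0,-20,2,0,-0.17]]]' | grep -E "pos|force|open"; python3 tip.py .604 -.0716 .17; python3 -m creep '[[[0,-15,2,0,-0.17],[0,-8,1,0,-0.17],[0,-4,0,0,-0.17],[0,0,0,0,-0.17],[0,0,0,0,-0.17]]]' | grep -E "pos|force|open"; python3 tip.py .604 -.0716 .17
```

```text
ee_pos: [0.6075, -0.0102, 0.2052]
contact_force: [0.3, -1.9, -1.6]
opening: 0.0369
33.63 [ 0.6075 -0.0102  0.2052] [[-0.038, 0.233, 0.972], [-0.006, 0.972, -0.234], [-0.999, -0.014, -0.035]] [ 0.3 -1.9 -1.6] 0.0369
tt [ 0.038  -0.0005 -0.0007] tip [ 0.6053 -0.0107  0.1672]
tip shift tool mm [ -2.4 -59.5  12.9] yaw 76.5
ee_pos: [0.5995, -0.0443, 0.2013]
contact_force: [-0.4, 0.5, -1.5]
opening: 0.0367
34.05 [ 0.5995 -0.0443  0.2013] [[-0.046, 0.239, 0.97], [-0.006, 0.971, -0.239], [-0.999, -0.017, -0.043]] [-0.4  0.5 -1.5] 0.0367
tt [ 0.038  -0.0005 -0.0007] tip [ 0.5969 -0.0448  0.1634]
tip shift tool mm [ -6.8 -24.5  13. ] yaw 76.2
```

```bash
python3 -m creep '[[[-10,-6,4,0,-0.17],[-10,-6,4,0,-0.17],[-10,-6,3,0,-0.17],[-10,-6,2,0,-0.17],[-8,0,0,0,-0.17],[15,0,0,0,-0.17],[15,0,0,0,-0.17],[0,0,0,0,-0.17]]]' | grep -E "pos|force|open"; python3 tip.py .604 -.0716 .17
```

```text
ee_pos: [0.6122, -0.0712, 0.2291]
contact_force: [-0.0, -0.2, -1.9]
opening: 0.0371
34.72 [ 0.6122 -0.0712  0.2291] [[-0.037, 0.235, 0.971], [-0.007, 0.972, -0.236], [-0.999, -0.015, -0.034]] [-0.  -0.2 -1.9] 0.0371
tt [ 0.038  -0.0005 -0.0007] tip [ 0.61   -0.0718  0.1912]
tip shift tool mm [21.4 -0.9 -5.2] yaw 76.4
```

```bash
python3 -m creep '[[[14,0,-2,0,-0.17],[6,-1,-3,0,-0.17],[0,0,0,0,-0.17],[0,0,0,0,-0.17]]]' | grep -E "pos|force|open"; python3 tip.py .604 -.0716 .17;  python3 gap.py 32;  python3 - <<'E'
from h import *
snap("side","32");snap("scene","32")
a=cv2.resize(cv2.imread("pics/side_32.png")[150:260,280:380],None,fx=4,fy=4)
b=cv2.resize(cv2.imread("pics/scene_32.png")[130:240,260:360],None,fx=4,fy=4)
cv2.imwrite("pics/both_32z.png",np.hstack([a,b]))
E
```

```text
ee_pos: [0.6077, -0.0712, 0.2129]
contact_force: [0.5, -0.4, -0.3]
opening: 0.037
35.05 [ 0.6077 -0.0712  0.2129] [[-0.033, 0.235, 0.971], [-0.007, 0.972, -0.235], [-0.999, -0.015, -0.031]] [ 0.5 -0.4 -0.3] 0.037
tt [ 0.038  -0.0005 -0.0007] tip [ 0.6056 -0.0718  0.1749]
tip shift tool mm [ 5.  -0.1 -1.5] yaw 76.4
35.05 [ 0.6077 -0.0712  0.2129] [[-0.033, 0.235, 0.971], [-0.007, 0.972, -0.235], [-0.999, -0.015, -0.031]] [ 0.5 -0.4 -0.3] 0.037
-40 -1 541 y [-29.9 -18.3 -14.8] z [-12.5 -11.2   9.3] xmax -21.2
-40 1 559 y [14.6 18.  29.8] z [-12.4 -11.    9.4] xmax -20.2
20 -1 265 y [-21.  -15.1 -12.2] z [-14.   -6.2   6.3] xmax 35.0
20 1 212 y [12.6 15.  20.5] z [-12.5  -6.4   5.7] xmax 35.0
35 -1 101 y [-21.7 -17.9 -12.6] z [-16.3  -8.6   4.7] xmax 49.4
35 1 101 y [12.5 17.3 21. ] z [-15.9  -8.4   6.5] xmax 49.6
```

View pics/both_32z.png

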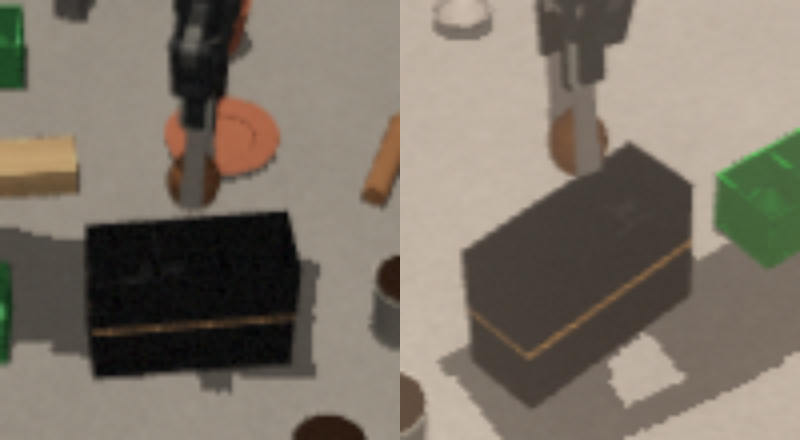

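View pics/wrist_32.png

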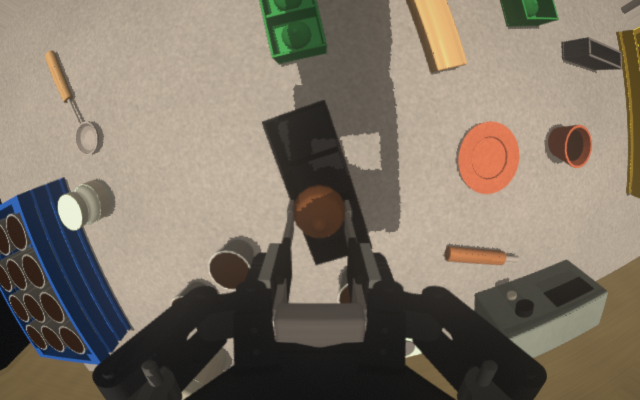

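```bash
python3 -m creep '[[[4,0,-1.5,0,-0.17],[0,0,0,0,-0.17],[0,0,0,0,-0.17],[0,0,0,0,-0.17]]]' | grep -E "pos|force|open"; python3 tip.py .604 -.0716 .17
python3 - <<'E'
from h import *
for n in("side","scene"):
    p,d,W=snap(n,"33")
    uv=proj(n,(.6045,-.0717,.167));print(n,uv.round(1))
    B=(p[...,0].astype(int)-p[...,2]>40)&(W[...,2]>.13)&(abs(W[...,0]-.6)<.06)&(abs(W[...,1]+.07)<.06)
    v,u=np.where(B);print(len(u),u.min(),u.max(),v.min(),v.max(),W[B].min(0).round(3),W[B].max(0).round(3))
st();grab_frame("side");s=st();print(np.abs(s["joint_velocities"]).max())
E
```

```text
ee_pos: [0.6072, -0.0709, 0.2102]
contact_force: [0.5, -0.4, -0.7]
opening: 0.037
35.53 [ 0.6072 -0.0709  0.2102] [[-0.03, 0.235, 0.972], [-0.008, 0.972, -0.235], [-1.0, -0.014, -0.028]] [ 0.5 -0.4 -0.7] 0.037
tt [ 0.038  -0.0005 -0.0007] tip [ 0.6053 -0.0716  0.1722]
tip shift tool mm [ 2.3 -0.3 -1.2] yaw 76.4
side [327.7 195.7]
51 309 358 78 198 [ 0.557 -0.129  0.171] [ 0.655 -0.055  0.546]
scene [304.3 165.9]
1037 262 322 0 173 [ 0.555 -0.129  0.156] [ 0.66  -0.01   0.594]
35.63 [ 0.6073 -0.071   0.2102] [[-0.03, 0.235, 0.972], [-0.008, 0.972, -0.235], [-1.0, -0.014, -0.027]] [-0.6 -0.5 -1.2] 0.0367
35.68 [ 0.6073 -0.071   0.2102] [[-0.03, 0.235, 0.972], [-0.008, 0.972, -0.235], [-1.0, -0.014, -0.027]] [ 0.  -0.4 -1.2] 0.0367
0.13248160111965013
```

Run:
```python
from h import *
a=cv2.imread("pics/scene0.png").astype(int);b=cv2.imread("pics/scene_33.png").astype(int)
for n,(x,y) in dict(cup1=(214,183),cup2=(248,192),cup3=(256,238),jar=(247,134),pot=(393,303)).items():
    A=a[y-15:y+16,x-15:x+16].astype(np.uint8);best=cv2.minMaxLoc(cv2.matchTemplate(b[y-25:y+26,x-25:x+26].astype(np.uint8),A,cv2.TM_CCOEFF_NORMED));print(n,round(best[1],3),np.array(best[3])-10)
from cell import order
print(order.job_done())
```

```text
cup1 1.0 [0 0]
cup2 1.0 [0 0]
cup3 1.0 [0 0]
jar 1.0 [0 0]
pot 0.999 [0 0]
the job is handed in; nothing more can be done
None
```

I handed the job in at about 35.7 s, with the arm still and the bulb held in the tongs above the middle cell of the upper tray.

**What I did:**
- I laid the sheet on the full tray and let go, then stood the empty tray on the sheet and let go.
- I took the tongs from the caddy, gripped the bulb with them only, and carried it over the tower.

**Last checks:**
- **Tower:** The side and scene pictures show tray, sheet and tray flush and in line. Sheet and lower tray lined up to about 1 mm just before the sheet was let go. I did not measure the upper tray's pose again after releasing it.
- **Bulb:** It appears within a pixel of where it should be, centred over the middle cell to about 1–2 mm. Its foot is roughly 40 mm above the rim.
- **Bystanders:** Image matching of all three cups, the jar and the pot against the first picture shows no shift.

**What disagreed or went wrong:**
- **Fingertip position:** The real fingertips sit about 23 mm behind the reported TCP. My first close therefore passed over the sheet without moving it noticeably. I then gripped the sheet too deep and set it back on its block to regrip it higher.
- **Tilt:** The tool picked up small tilts during fast moves. It finished about 1.8° off vertical.
- **Grip on the tongs:** The squeeze is only an estimate of about 33 N, inferred from how far the fingers lagged their command. It was not measured directly.

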